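# Clear the cutting slab and put the scraper away

### The job

Take the scraper out of its blue cradle and sweep the three pink chips with it off the black slab into the trough along the slab's edge, never touching the chips with the gripper or arm. Then stand the scraper down (the cleared slab is a good place), take it again by the ends of its handle, and lower it gently, not dropping it, blade down into the slot of the wooden holder until it is fully home. Do not disturb the tin, the flask or the thread spool.

Things in the scene. Friction and masses are not known exactly. Their poses are not given: they have to be found in the camera images.
- scraper: Loose scraper, about 250 g: flat aluminium blade 12 (x) x 78 (y) x 56 (z) mm, red handle block 26 (x) x 60 (y) mm on top from z = 55 to 100 mm. Origin: centre of the blade's bottom edge; z up through the handle. The blade's edge is flat: it stands alone on a level surface. Same after a half turn about z. Starts upright in the cradle, blade edge 6 mm above the bench.
- cradle: Fixed blue parking cradle, 80 (x) x 110 (y) mm; origin: centre of underside. The scraper stands on its 6 mm floor, blade width along y, between low walls (gap 15 mm, 30 mm high). End cheeks 110 mm high, 56 mm wide (x), inner faces at y = +-41 mm, leave no room at the handle's ends: take the handle across its 26 mm thickness (along x), mid-length. It lifts straight up.
- slab: Fixed black slab, 200 (x) x 150 (y) mm, level smooth top at z = 40 mm. Origin: under the slab's centre. Along its +x edge (x = 100 mm) is a bare-metal trough, see trough; the other edges are open. The chips lie wholly within x = -52 to 76 mm and y = +-34 mm of its frame.
- trough (a point): Centre of the trough's inner floor, at x = 140 mm, z = 6 mm in the slab's frame. Inside, the trough is 80 mm (x, from the slab's edge at 100 mm to 180 mm) x 150 mm (y); its 5 mm walls end 36 mm above the bench, 4 mm below the slab's top. Axes parallel to the slab's.
- chip0: Loose rigid pink chip, 26 x 20 x 10 mm, 12 g, lying flat on the slab; origin at the centre of its underside, z up.
- chip1: Loose rigid pink chip, 26 x 20 x 10 mm, 12 g, lying flat on the slab; origin at the centre of its underside, z up.
- chip2: Loose rigid pink chip, 26 x 20 x 10 mm, 12 g, lying flat on the slab; origin at the centre of its underside, z up.
- rack: Fixed brown wooden holder (black slot floor), 100 (x) x 108 (y) mm, 53 mm high; origin: centre of underside. Slot open at the top, 16 (x) x 84 (y) mm, floor at z = 8 mm; the scraper goes in blade down, width along y, either way round. White guards (y = +-28 mm, inner faces x = +-20 mm, 10 mm thick, up to z = 130 mm) leave finger room only at the handle's two ends, where nothing is above z = 53 mm.
- slot (a point): Centre of the slot's mouth in the holder, at z = 53 mm in the holder's frame. Axes parallel to the holder's (slot's long side along y).
- tin: Bystander: closed steel tin, 76 mm diameter, 90 mm tall, standing. Origin at the centre of its underside.
- flask: Bystander: white bottle, 60 mm diameter, 120 mm tall, standing. Origin at the centre of its underside.
- spool: Bystander: black thread spool, 52 mm diameter, 70 mm tall, standing. Origin at the centre of its underside.

How it is judged:
By the outcome, as a careful person would: the job done as asked, in the order asked, and still so for the second after the job is handed in, with the robot touching nothing.
It also fails if it takes over 72 s, if anything falls off the work surface, if the arm or the gripper's body presses on something with over 40 N, if the wrist force passes 120 N, or if a joint passes its speed limit or range.

### The arm

A 6-joint arm with a two-finger parallel gripper is mounted at the origin on the work surface. World frame = base frame: x ahead of the robot, y to its left, z up, the work surface at z = 0. Lengths are in m, angles in degrees, forces in N, time in s.
With the tool pointing down it reaches from about 0.35 to 0.875 m from the base axis. Payload 4.2 kg.
Tool frame: the origin (TCP) lies at the very end of the fingers, on their centre line; the grasp point (between the pads) lies 19 mm behind it (tcp_to_grasp is the z of the grasp point in the tool frame, in m); z points along the fingers, y is the direction in which the jaws open and shut (so a half turn about z gives the same grasp; the last joint's range is limited). The gripper opens to 87 mm and grips with 3 to 60 N. Pads are 19 mm wide; open, the fingers measure 117 mm over their backs; the gripper's body (75 mm by 190 mm) begins 51 mm behind the grasp point.
Start: joints at [83.285, 22.042, 0.453, 0, -68.411, -14.817], TCP at [0.229, 0.581, 0.223] pointing down, gripper open.
Joint ranges: [-179.83, 179.83], [-69.29, 118.12], [-61.27, 80.66], [-181.25, 117.63], [-171.15, -9.14], [-177.46, 177.46]. Speed limits (degrees/s): [159.86, 159.86, 180, 180, 180, 180].

### API

Orientations are given as a 3x3 rotation matrix whose columns are the frame's x, y, z axes.
In Python, from station import sense, capture, camera_params, finish_job, tcp_to_grasp gives the robot as it stands.
- The arm moves only by the shell command python3 -m inch 'ROWS'. ROWS is JSON, a list of rows, each an object of numbers: "jaw": the closure in counts, from 0 (fully open) to 255 (shut); "x", "y", "z": the shift along the world's x, y, z normalised to -1 to 1, where 1 is 0.06 m; "ax", "ay", "az": the turn, a rotation vector about the world's x, y, z normalised to -1 to 1, where 1 is 10 degrees. A call has 1 to 12 rows; each row shifts and turns the pose as measured when the row begins; what a row does not reach is not made up. A row lasts 1/8 s, in which the tool goes at most 62.5 mm and 10.7 degrees, less where a joint would pass 70% of its speed; a pose out of reach is approached as far as the arm can. A call with a number of a shift or a turn outside -1 to 1 is refused whole. A call with a gripper value outside its range is refused whole. The fingers move at their own pace and stop on an object; the grip force is fixed at half the most. Time passes only in rows, so rows that do not move let the fingers close. It gives the time, the measured TCP pose, the force and the opening at its end, in the units of the state.
- sense(): the state, without advancing time (a new reading comes with each control period).
- capture(name): name is "scene" or "top"; returns the picture (400x640x3 uint8, red, green, blue); there is no depth.
- camera_params(name): a dict with "vfov" (degrees; the focal length in pixels is half the picture's height over the tangent of half this angle, whatever the lens; pixels are square), "cx", "cy" (the principal point, pixels), "R" (3x3) and "t" (3): a world point X has camera coordinates R X + t. Camera axes: x right, y down, z forward; pixel columns grow to the right and rows downward; lengths in m; the calibration is good to about 2 mm. A picture is of the moment at which its call begins. camera_params takes no time and is no camera call.
- finish_job(): hands the job in, once; it reports no verdict.
The state is a dict: "time_s": time; "joints": joint angles; "joint_velocities": joint speeds; "effort": joint torques, N m; "tcp_pos": TCP position; "ee_rot": TCP orientation; "wrist_force": force on the tool from outside, world axes, zero at the start; "moment": the same for the moment, N m; "gripper_width": opening from 0.0 (shut) to 1.0 (fully open).
Only numpy, scipy, OpenCV 4.12 (cv2) and the standard library are available. Lean on these libraries where they do the work, as an engineer would, in place of code of your own. Each camera call takes 0.05 s, during which the arm holds its last target.

## Working session

There is one attempt and no reset: what is moved stays moved. The work goes in short steps, Python scripts to look and compute and a shell command to move; the robot and the scene stay as the last step left them, time stands still between calls to the robot, and variables do not carry over. Pictures are saved under pics/ and viewed, and the job is handed in when it is done.

```bash
ls; mkdir -p pics
python3 - <<'E'
from station import *
import cv2
print(sense(), tcp_to_grasp if not callable(tcp_to_grasp) else tcp_to_grasp())
for n in("scene","top"):
    im=capture(n); cv2.imwrite(f"pics/{n}0.png",im[:,:,::-1]); print(camera_params(n))
E
```

```text
pics
{'time_s': 0.0, 'joints': array([ 8.32868657e+01,  2.20892475e+01,  3.77911204e-01, -2.86911463e-02,
       -6.84110036e+01, -1.48157739e+01]), 'joint_velocities': array([ 0.02712008, -0.1059413 , -0.04755066,  0.05996981,  0.05102604,
        0.07420257]), 'effort': array([ 5.64942968e-05, -3.90664887e+01,  1.87406266e+01,  4.21995431e+00,
        1.09397108e-02, -1.87571604e-04]), 'tcp_pos': array([0.22912535, 0.58082195, 0.22146357]), 'ee_rot': array([[ 9.30164756e-01, -3.67141689e-01, -7.12033518e-04],
       [-3.67142367e-01, -9.30162466e-01, -2.06612024e-03],
       [ 9.62520215e-05,  2.18324990e-03, -9.99997612e-01]]), 'wrist_force': array([ 0.41186857, -0.6979211 , -0.43103285]), 'moment': array([-0.01398135,  0.00905209,  0.04105551]), 'gripper_width': 1.0017920103151166} -0.0187
{'vfov': 54.740840897662856, 'cx': 319.13501907489626, 'cy': 203.4831086437461, 'R': array([[-0.6594726 ,  0.75154962,  0.01640302],
       [ 0.5764578 ,  0.51959662, -0.63064709],
       [-0.48248553, -0.40643883, -0.77589638]]), 't': array([ 0.30151823, -0.31313239,  1.18302076])}
{'vfov': 54.84129684800507, 'cx': 315.9966179760699, 'cy': 199.3532770831861, 'R': array([[ 0.00783838, -0.99995459,  0.0054201 ],
       [-0.98953297, -0.00853751, -0.14405421],
       [ 0.14409394, -0.00423421, -0.98955495]]), 't': array([0.05959693, 0.54000608, 0.88569185])}
```

View pics/scene0.png

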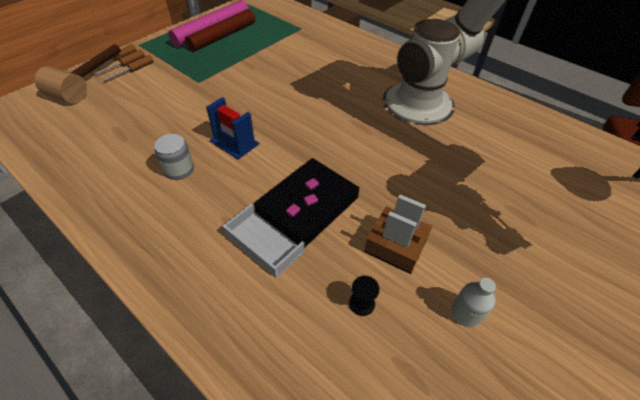

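View pics/top0.png

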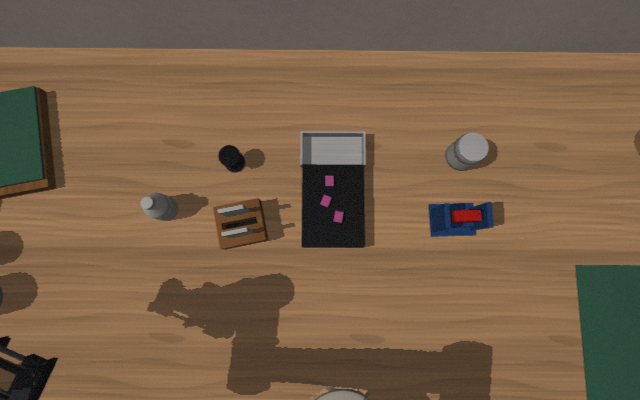

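The top view shows the slab with its trough at (333,190), chips at (329,181), (326,201) and (339,217), the cradle at (460,217), and the rack at (241,223). The tin, spool and flask stand well apart. Next I'll zoom in to measure.

```bash
cat > h.py <<'E'
import numpy as np, cv2
from station import *
def ray(n,uv,z):
    p=camera_params(n); R=np.array(p['R']);t=np.array(p['t']); f=200/np.tan(np.radians(p['vfov']/2))
    uv=np.atleast_2d(uv).astype(float)
    d=np.c_[(uv[:,0]-p['cx'])/f,(uv[:,1]-p['cy'])/f,np.ones(len(uv))]@R
    c=-R.T@t
    return c+d*((z-c[2])/d[:,2])[:,None]
def proj(n,X):
    p=camera_params(n); f=200/np.tan(np.radians(p['vfov']/2))
    c=np.atleast_2d(X)@np.array(p['R']).T+p['t']
    return np.c_[p['cx']+f*c[:,0]/c[:,2],p['cy']+f*c[:,1]/c[:,2]]
E
python3 - <<'E'
import cv2,numpy as np
t=cv2.imread("pics/top0.png");s=cv2.imread("pics/scene0.png")
z=lambda i,x,y,w,h,k:cv2.resize(i[y:y+h,x:x+w],None,fx=k,fy=k,interpolation=cv2.INTER_CUBIC)
a=z(t,205,185,80,70,5);b=z(t,420,190,80,70,5)
c=z(t,290,120,90,135,4)
cv2.imwrite("pics/za.png",np.hstack([a,b]));cv2.imwrite("pics/zc.png",c)
cv2.imwrite("pics/zs.png",np.hstack([z(s,200,90,70,75,5),z(s,360,190,80,75,5)]))
E
```

```text
(no output)
```

View pics/za.png

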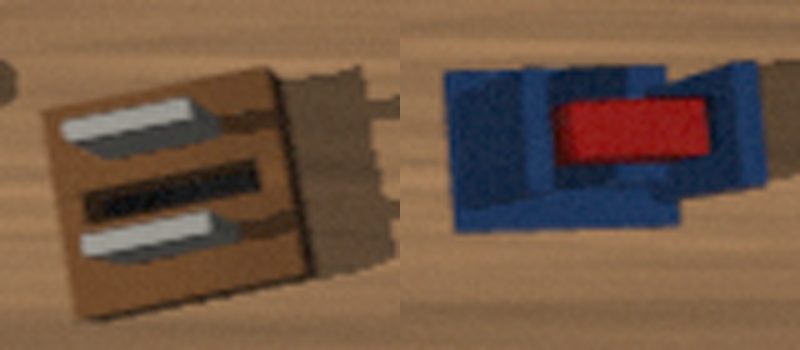

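View pics/zc.png

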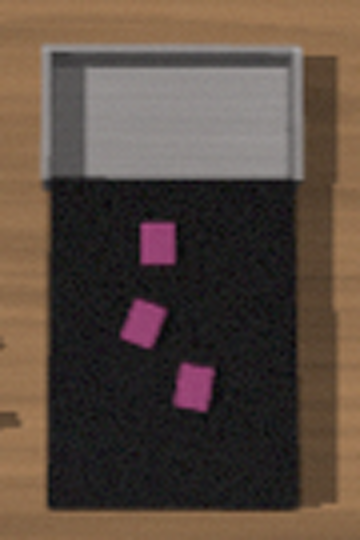

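View pics/zs.png

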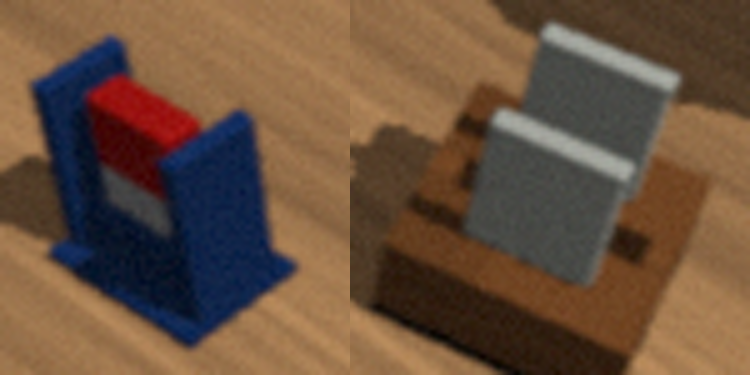

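```bash
cat > m.py <<'E'
from h import *
def rect(n,mask,z,roi=None,label=''):
    m=np.zeros_like(mask); x,y,w,h=roi; m[y:y+h,x:x+w]=mask[y:y+h,x:x+w]
    k,L,st,_=cv2.connectedComponentsWithStats(m.astype(np.uint8))
    for i in range(1,k):
        if st[i,4]<25: continue
        vs,us=np.nonzero(L==i)
        P=ray(n,np.c_[us,vs],z)
        c,s,a=cv2.minAreaRect((P[:,:2]*1000).astype(np.float32))
        print(label,n,'mean',P[:,:2].mean(0).round(4),'rect c',np.round(c,1),'size',np.round(s,1),'ang',round(a,1),st[i,4])
E
python3 - <<'E'
from m import *
t=cv2.imread("pics/top0.png");s=cv2.imread("pics/scene0.png")
for n,im in(("top",t),("scene",s)):
    hsv=cv2.cvtColor(im,cv2.COLOR_BGR2HSV);H,S,V=cv2.split(hsv);full=(0,0,640,400)
    pink=(H>145)&(H<170)&(S>100)&(V>90)
    rect(n,pink,.05,(280,150,100,90),'chip')
    red=((H<6)|(H>174))&(S>170)&(V>(110 if n=='scene' else 100))
    rect(n,red,.106,(200,90,70,75) if n=='scene' else (420,190,80,70),'red')
    dark=(V<45)
    if n=='top':
        rect(n,dark,.04,(295,150,80,110),'slab')
        rect(n,dark,.053,(215,205,45,30),'slot')
        rect(n,(S<60)&(V>135),.13,(205,185,80,70),'guard')
        rect(n,(H<18)&(S>100)&(V>70),.053,(205,185,58,70),'rackbrown')
        rect(n,(H>105)&(H<125)&(S>100),0.0,(420,190,80,70),'blue')
    else:
        rect(n,(S<60)&(V>125),.13,(360,190,80,75),'guard')
E
python3 - <<'E'
from h import *
cr=lambda L,ox,oy,k:[(ox+(a+.5)/k-.5,oy+(b+.5)/k-.5) for a,b in L]
pr=lambda l,P:print(l,(P[:,:2]*1000).round(1).tolist(), (P[:,:2].mean(0)*1000).round(1))
pr('rack',ray('top',cr([(43,113),(270,70),(310,272),(78,318)],205,185,5),.053))
pr('slot',ray('top',cr([(83,193),(255,160),(262,190),(88,222)],205,185,5),.053))
pr('slab',ray('top',cr([(50,180),(297,180),(299,507),(48,507)],290,120,4),.04))
pr('trough',ray('top',cr([(43,46),(301,46),(303,180),(43,182)],290,120,4),.036))
for n in('scene','top'):
  pass
pr('g far',ray('scene',cr([(545-350,25),(680-350,75),(675-350,93),(543-350,45)],360,190,5),.13))
pr('g near',ray('scene',cr([(495-350,110),(635-350,163),(630-350,181),(490-350,127)],360,190,5),.13))
pr('g1',ray('top',cr([(62,125),(188,98),(195,118),(68,143)],205,185,5),.13))
pr('g2',ray('top',cr([(82,237),(208,211),(215,233),(85,258)],205,185,5),.13))
pr('redtop',ray('top',cr([(570-400,102),(703-400,98),(710-400,154),(575-400,163)],420,190,5),.106))
pr('redscene',ray('scene',cr([(88,95),(122,75),(200,118),(166,145)],200,90,5),.106))
E
```

```text
chip top mean [0.5836 0.0334] rect c [583.6  33.4] size [21.9 19.1] ang 0.3 90
chip top mean [0.5353 0.042 ] rect c [535.4  41.8] size [20.2 25.4] ang 68.8 92
chip top mean [0.4978 0.0118] rect c [497.8  11.9] size [20.5 25.2] ang 80.5 94
red top mean [ 0.4971 -0.2705] rect c [ 496.5 -270.1] size [24.5 62.1] ang 0.5 301
slab top mean [0.5239 0.0232] rect c [527.5  23.8] size [197.7 148.1] ang 0.5 4707
slot top mean [0.4799 0.2414] rect c [480.6 243.2] size [12.9 78.3] ang 11.9 150
guard top mean [0.5046 0.2508] rect c [504.6 250.9] size [ 7.7 52.3] ang 12.0 91
guard top mean [0.4556 0.2406] rect c [455.5 240.6] size [ 8.  52.2] ang 11.9 95
rackbrown top mean [0.4896 0.2606] rect c [489.1 257.7] size [164.7 135. ] ang 1.6 3179
blue top mean [ 0.4981 -0.2871] rect c [ 499.5 -297.2] size [ 78.2 156. ] ang 2.1 1350
chip scene mean [0.5019 0.016 ] rect c [501.4  16.1] size [24.4 26.1] ang 79.0 89
chip scene mean [0.5396 0.0458] rect c [539.6  45.8] size [23.9 25.9] ang 69.3 96
chip scene mean [0.5872 0.0367] rect c [587.   36.5] size [22.6 26.2] ang 88.1 97
red scene mean [ 0.5005 -0.2659
[... 377 characters left out ...]
80.4 243.6]
slab [[624.2, 98.4], [625.6, -51.6], [428.4, -50.8], [427.2, 97.0]] [526.4  23.2]
trough [[709.8, 103.9], [711.4, -55.4], [626.6, -55.8], [623.9, 102.8]] [667.9  23.9]
g far [[462.5, 213.2], [448.4, 267.1], [457.6, 270.4], [471.7, 218.4]] [460.1 242.3]
g near [[511.5, 223.0], [497.0, 277.1], [505.5, 280.2], [519.7, 226.3]] [508.4 251.6]
g1 [[502.2, 276.9], [514.3, 223.3], [505.7, 220.0], [494.4, 274.0]] [504.1 248.5]
g2 [[454.2, 266.3], [465.7, 213.0], [456.4, 209.7], [445.3, 264.6]] [455.4 238.4]
redtop [[508.5, -241.1], [510.8, -300.3], [485.9, -302.1], [481.4, -242.1]] [ 496.6 -271.4]
redscene [[511.5, -296.9], [489.3, -297.0], [485.8, -241.5], [511.1, -237.8]] [ 499.4 -268.3]
```

```bash
python3 -m inch '[{"x":0.3,"y":-0.9,"z":0.3,"az":-0.56,"jaw":0},{"x":0.3,"y":-0.9,"z":0.3,"az":-0.56,"jaw":0},{"x":0.3,"y":-0.9,"az":-0.56,"jaw":0},{"x":0.3,"y":-0.9,"az":-0.56,"jaw":0},{"x":0.3,"y":-0.9,"az":-0.56,"jaw":0},{"x":0.3,"y":-0.9,"az":-0.56,"jaw":0},{"x":0.3,"y":-0.9,"az":-0.56,"jaw":0},{"x":0.3,"y":-0.9,"az":-0.56,"jaw":0},{"x":0.3,"y":-0.9,"az":-0.56,"jaw":0},{"x":0.3,"y":-0.9,"az":-0.56,"jaw":0},{"x":0.3,"y":-0.9,"az":-0.56,"jaw":0},{"x":0.3,"y":-0.9,"az":-0.56,"jaw":0}]'
cat > st.py <<'E'
from h import *
import sys
s=sense();R=s['ee_rot'];p=s['tcp_pos']
print('t',round(s['time_s'],2),'tcp',(p*1000).round(1),'psi',np.degrees(np.arctan2(R[1,1],R[0,1])).round(2),'zaxis',R[:,2].round(4),'F',s['wrist_force'].round(1),'M',s['moment'].round(2),'w',round(s['gripper_width'],3),'j',s['joints'].round(1))
if len(sys.argv)>1:
    tx,ty,tz=map(float,sys.argv[1:4]);d=(np.array([tx,ty,tz])-p*1000)
    dpsi=(float(sys.argv[4])-np.degrees(np.arctan2(R[1,1],R[0,1]))+180)%360-180
    zx=np.cross(R[:,2],[0,0,-1])
    print('units xyz',(d/60).round(3),'az',(dpsi/10).round(3),'ax,ay tilt',(np.degrees(zx)/10).round(3)[:2])
E
python3 st.py 498.5 -269 250 -179
```

```text
t 0.1 tcp [229.2 580.9 221.6] psi -111.54 zaxis [-7.0e-04 -1.9e-03 -1.0e+00] F [0.3 0.9 0.1] M [0.   0.03 0.  ] w 1.003 j [ 83.3  22.1   0.4  -0.  -68.4 -14.8]
units xyz [  4.489 -14.164   0.474] az -6.746 ax,ay tilt [ 0.011 -0.004]$[0]: bad value
```

```bash
python3 -m inch '[{"jaw":0,"x":0.3,"y":-0.9,"z":0.3,"ax":0,"ay":0,"az":-0.56}]'; python3 st.py
```

```text
time_s: 0.22
tcp_pos: [0.2463, 0.5274, 0.2363]
ee_rot: [[0.89, -0.456, -0.002], [-0.456, -0.89, -0.007], [0.001, 0.007, -1.0]]
wrist_force: [0.6, -0.2, 0.6]
gripper_width: 1.002
t 0.23 tcp [246.3 527.4 236.3] psi -117.15 zaxis [-0.0021 -0.0072 -1.    ] F [ 0.6 -0.2  0.6] M [-0.05 -0.08 -0.  ] w 1.002 j [ 80.9  17.6  -4.2  -0.1 -68.7 -18. ]
```

```bash
python3 -m inch '[{"jaw":0,"x":0.3,"y":-0.95,"z":0.2,"ax":0,"ay":0,"az":-0.5},{"jaw":0,"x":0.3,"y":-0.95,"z":0,"ax":0,"ay":0,"az":-0.5},{"jaw":0,"x":0.3,"y":-0.95,"z":0,"ax":0,"ay":0,"az":-0.5},{"jaw":0,"x":0.3,"y":-0.95,"z":0,"ax":0,"ay":0,"az":-0.5},{"jaw":0,"x":0.3,"y":-0.95,"z":0,"ax":0,"ay":0,"az":-0.5},{"jaw":0,"x":0.3,"y":-0.95,"z":0,"ax":0,"ay":0,"az":-0.5},{"jaw":0,"x":0.3,"y":-0.95,"z":0,"ax":0,"ay":0,"az":-0.5},{"jaw":0,"x":0.3,"y":-0.95,"z":0,"ax":0,"ay":0,"az":-0.5},{"jaw":0,"x":0.3,"y":-0.95,"z":0,"ax":0,"ay":0,"az":-0.5},{"jaw":0,"x":0.3,"y":-0.95,"z":0,"ax":0,"ay":0,"az":-0.5},{"jaw":0,"x":0.3,"y":-0.95,"z":0,"ax":0,"ay":0,"az":-0.5},{"jaw":0,"x":0.3,"y":-0.95,"z":0,"ax":0,"ay":0,"az":-0.5}]'; python3 st.py 498.5 -269 200 -179
```

```text
time_s: 1.72
tcp_pos: [0.4629, -0.1793, 0.2477]
ee_rot: [[0.021, -1.0, -0.005], [-1.0, -0.021, -0.001], [0.001, 0.005, -1.0]]
wrist_force: [0.5, 1.7, -0.4]
gripper_width: 1.001
t 1.73 tcp [ 462.9 -179.3  247.7] psi -178.81 zaxis [-5.2e-03 -9.0e-04 -1.0e+00] F [ 0.5  1.7 -0.4] M [ 0.16 -0.19  0.04] w 1.001 j [ -2.4   8.5 -14.6   0.1 -67.2   3.5]
units xyz [ 0.593 -1.495 -0.795] az -0.019 ax,ay tilt [ 0.005 -0.03 ]
```

```bash
python3 -m inch '[{"jaw":0,"x":0.3,"y":-0.75,"z":0,"ax":0,"ay":-0.015,"az":0},{"jaw":0,"x":0.3,"y":-0.75,"z":-0.1,"ax":0,"ay":-0.015,"az":-0.02},{"jaw":0,"x":0,"y":0,"z":0,"ax":0,"ay":0,"az":0}]'; python3 st.py 498.5 -269 150 -179
```

```text
time_s: 2.1
tcp_pos: [0.4991, -0.2761, 0.2388]
ee_rot: [[0.01, -1.0, -0.004], [-1.0, -0.01, 0.0], [-0.0, 0.004, -1.0]]
wrist_force: [-0.8, -0.1, 0.1]
gripper_width: 1.003
t 2.1 tcp [ 499.1 -276.1  238.8] psi -179.42 zaxis [-3.6e-03  3.0e-04 -1.0e+00] F [-0.8 -0.1  0.1] M [ 0.11 -0.    0.01] w 1.003 j [-12.7  16.2  -5.8   0.  -68.2  13.2]
units xyz [-0.01   0.118 -1.48 ] az 0.042 ax,ay tilt [-0.002 -0.02 ]
```

Run:
```python
from h import *
for n in("scene","top"):cv2.imwrite(f"pics/{n}1.png",capture(n)[:,:,::-1])
s=cv2.imread("pics/scene1.png");t=cv2.imread("pics/top1.png")
z=lambda i,x,y,w,h,k:cv2.resize(i[y:y+h,x:x+w],None,fx=k,fy=k,interpolation=cv2.INTER_CUBIC)
cv2.imwrite("pics/z1.png",np.hstack([z(s,170,20,100,150,4),z(t,400,150,100,150,4)]))
```

```text
(no output)
```

View pics/z1.png

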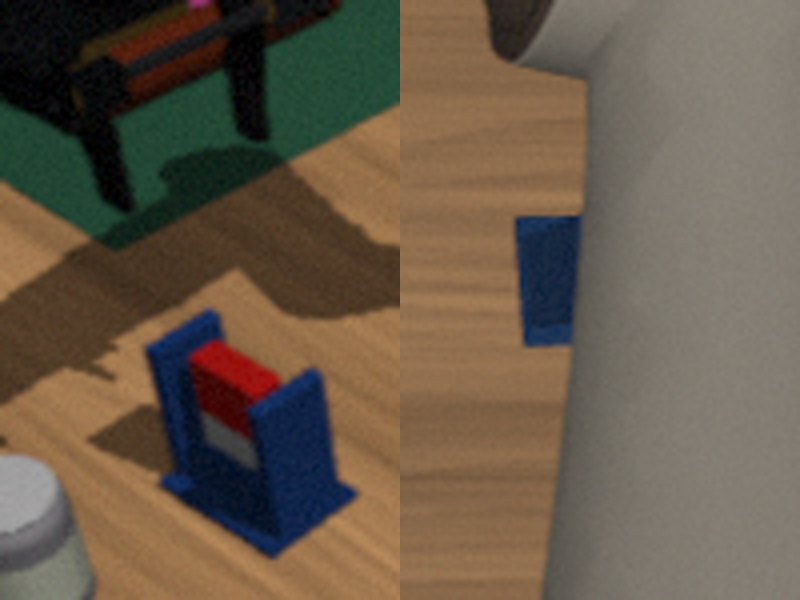

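Run:
```python
from h import *
print(proj('scene',[[.4991,-.2761,.2388],[.4991+.05,-.2761,.2388],[.4991-.05,-.2761,.2388]]))
```

```text
[[216.36420659  61.47662817]
 [198.3553433   70.59978005]
 [233.40035012  52.84624866]]
```

```bash
python3 -m inch '[{"jaw":0,"x":0,"y":0.06,"z":-0.7,"ax":0,"ay":-0.01,"az":0.04},{"jaw":0,"x":0,"y":0.05,"z":-0.7,"ax":0,"ay":-0.01,"az":0},{"jaw":0,"x":0,"y":0,"z":-0.7,"ax":0,"ay":0,"az":0},{"jaw":0,"x":0,"y":0,"z":0,"ax":0,"ay":0,"az":0}]'; python3 st.py 498.5 -269 70 -179
```

```text
time_s: 2.7
tcp_pos: [0.4983, -0.2624, 0.1148]
ee_rot: [[0.027, -1.0, 0.007], [-1.0, -0.027, -0.001], [0.001, -0.007, -1.0]]
wrist_force: [0.8, -0.4, 0.3]
gripper_width: 1.001
t 2.7 tcp [ 498.3 -262.4  114.8] psi -178.47 zaxis [ 7.3e-03 -9.0e-04 -1.0e+00] F [ 0.8 -0.4  0.3] M [ 0.05 -0.12  0.01] w 1.001 j [-11.3  21.7 -17.   -0.  -50.8  12.9]
units xyz [ 0.003 -0.109 -0.747] az -0.053 ax,ay tilt [0.005 0.042]
```

```bash
python3 -m inch '[{"jaw":0,"x":0,"y":-0.1,"z":-0.35,"ax":0,"ay":0.03,"az":-0.05},{"jaw":0,"x":0,"y":0,"z":-0.35,"ax":0,"ay":0,"az":0},{"jaw":0,"x":0,"y":0,"z":0,"ax":0,"ay":0,"az":0}]'; python3 st.py 498.5 -269 70 -179
```

```text
time_s: 3.08
tcp_pos: [0.5028, -0.2675, 0.0797]
ee_rot: [[0.024, -1.0, 0.013], [-1.0, -0.024, -0.005], [0.006, -0.013, -1.0]]
wrist_force: [0.1, -0.1, 0.5]
gripper_width: 0.998
t 3.08 tcp [ 502.8 -267.5   79.7] psi -178.63 zaxis [ 0.013  -0.0053 -0.9999] F [ 0.1 -0.1  0.5] M [ 0.09 -0.06 -0.03] w 0.998 j [-11.6  24.5 -18.7   0.2 -46.   12.9]
units xyz [-0.071 -0.024 -0.162] az -0.037 ax,ay tilt [0.03  0.074]
```

```bash
python3 -m inch '[{"jaw":0,"x":-0.07,"y":-0.02,"z":-0.15,"ax":0.03,"ay":0.07,"az":-0.03},{"jaw":0,"x":0,"y":0,"z":0,"ax":0,"ay":0,"az":0}]'; python3 st.py 498.5 -269 70 -179
```

```text
time_s: 3.32
tcp_pos: [0.5006, -0.2688, 0.0741]
ee_rot: [[0.02, -1.0, 0.006], [-1.0, -0.02, -0.002], [0.002, -0.006, -1.0]]
wrist_force: [-0.5, -0.1, -0.7]
gripper_width: 0.999
t 3.33 tcp [ 500.6 -268.8   74.1] psi -178.85 zaxis [ 0.0059 -0.0017 -1.    ] F [-0.5 -0.1 -0.7] M [ 0.07  0.   -0.07] w 0.999 j [-11.9  25.  -18.8   0.  -45.8  13. ]
units xyz [-0.034 -0.003 -0.068] az -0.015 ax,ay tilt [0.01  0.034]
```

```bash
python3 -m inch '[{"jaw":0,"x":-0.04,"y":0,"z":-0.07,"ax":0.01,"ay":0.035,"az":-0.015},{"jaw":0,"x":-0.02,"y":0,"z":-0.03,"ax":0,"ay":0.02,"az":0}]'; python3 st.py 498.5 -269 70 -179
```

```text
time_s: 3.58
tcp_pos: [0.4975, -0.2691, 0.0691]
ee_rot: [[0.017, -1.0, -0.002], [-1.0, -0.017, -0.001], [0.001, 0.002, -1.0]]
wrist_force: [-0.6, 0.2, -0.1]
gripper_width: 1.001
t 3.58 tcp [ 497.5 -269.1   69.1] psi -179.0 zaxis [-1.7e-03 -6.0e-04 -1.0e+00] F [-0.6  0.2 -0.1] M [ 0.07 -0.09  0.01] w 1.001 j [-12.   25.4 -19.1   0.1 -45.6  12.9]
units xyz [0.016 0.001 0.014] az -0.0 ax,ay tilt [ 0.004 -0.01 ]
```

```bash
python3 -m inch '[{"jaw":150,"x":0.015,"y":0,"z":0.01,"ax":0,"ay":-0.01,"az":0},{"jaw":150,"x":0,"y":0,"z":0,"ax":0,"ay":0,"az":0},{"jaw":150,"x":0,"y":0,"z":0,"ax":0,"ay":0,"az":0},{"jaw":150,"x":0,"y":0,"z":0,"ax":0,"ay":0,"az":0}]'; python3 st.py 498.5 -269 70 -179
python3 - <<'E'
from h import *
for n in("scene","top"):cv2.imwrite(f"pics/{n}2.png",capture(n)[:,:,::-1])
s=cv2.imread("pics/scene2.png")
z=lambda i,x,y,w,h,k:cv2.resize(i[y:y+h,x:x+w],None,fx=k,fy=k,interpolation=cv2.INTER_CUBIC)
cv2.imwrite("pics/z2.png",z(s,170,60,100,110,5))
E
```

```text
time_s: 4.08
tcp_pos: [0.4985, -0.2692, 0.0698]
ee_rot: [[0.017, -1.0, -0.0], [-1.0, -0.017, -0.001], [0.001, 0.0, -1.0]]
wrist_force: [0.2, 0.1, -0.1]
gripper_width: 0.626
t 4.08 tcp [ 498.5 -269.2   69.8] psi -179.0 zaxis [-1.e-04 -7.e-04 -1.e+00] F [ 0.2  0.1 -0.1] M [ 0.03 -0.01  0.03] w 0.626 j [-12.   25.4 -19.    0.1 -45.6  12.9]
units xyz [-0.     0.003  0.004] az -0.0 ax,ay tilt [ 0.004 -0.   ]
```

View pics/z2.png

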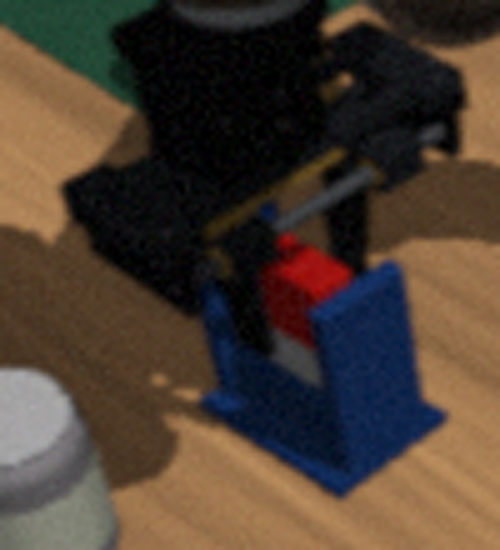

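The fingers straddle the handle at mid-length, with both visible at the red block near (225,118). Closing.

```bash
python3 -m inch '[{"jaw":255,"x":0,"y":0,"z":0,"ax":0,"ay":0,"az":0},{"jaw":255,"x":0,"y":0,"z":0,"ax":0,"ay":0,"az":0},{"jaw":255,"x":0,"y":0,"z":0,"ax":0,"ay":0,"az":0},{"jaw":255,"x":0,"y":0,"z":0,"ax":0,"ay":0,"az":0},{"jaw":255,"x":0,"y":0,"z":0,"ax":0,"ay":0,"az":0},{"jaw":255,"x":0,"y":0,"z":0,"ax":0,"ay":0,"az":0}]'; python3 st.py 498.5 -269 70 -179
```

```text
time_s: 4.92
tcp_pos: [0.4984, -0.2692, 0.0697]
ee_rot: [[0.017, -1.0, -0.0], [-1.0, -0.017, -0.001], [0.001, 0.0, -1.0]]
wrist_force: [-0.5, -0.7, 0.3]
gripper_width: 0.298
t 4.92 tcp [ 498.4 -269.2   69.7] psi -179.01 zaxis [-2.e-04 -7.e-04 -1.e+00] F [-0.5 -0.7  0.3] M [ 0.08 -0.08 -0.02] w 0.298 j [-12.   25.3 -19.    0.1 -45.6  12.9]
units xyz [0.001 0.003 0.005] az 0.001 ax,ay tilt [ 0.004 -0.001]
```

```bash
python3 -m inch '[{"jaw":255,"x":0,"y":0,"z":0.1,"ax":0,"ay":0,"az":0},{"jaw":255,"x":0,"y":0,"z":0.1,"ax":0,"ay":0,"az":0}]'; python3 st.py 498.4 -269.2 100 -179
```

```text
time_s: 5.18
tcp_pos: [0.4974, -0.2688, 0.0812]
ee_rot: [[0.017, -1.0, -0.003], [-1.0, -0.017, 0.0], [-0.0, 0.003, -1.0]]
wrist_force: [-0.4, -0.2, -2.3]
gripper_width: 0.294
t 5.17 tcp [ 497.4 -268.8   81.2] psi -179.03 zaxis [-2.8e-03  4.0e-04 -1.0e+00] F [-0.4 -0.2 -2.3] M [ 0.12 -0.02  0.02] w 0.294 j [-12.   24.5 -18.4   0.  -47.3  12.9]
units xyz [ 0.016 -0.007  0.313] az 0.003 ax,ay tilt [-0.002 -0.016]
```

```bash
python3 -m inch '[{"jaw":255,"x":0.02,"y":-0.01,"z":0.15,"ax":0,"ay":-0.02,"az":0},{"jaw":255,"x":0.01,"y":0,"z":0.2,"ax":0,"ay":-0.01,"az":0},{"jaw":255,"x":0.01,"y":0,"z":0.3,"ax":0,"ay":-0.01,"az":0},{"jaw":255,"x":0.02,"y":0,"z":0.6,"ax":0,"ay":-0.02,"az":0},{"jaw":255,"x":0.02,"y":0,"z":0.6,"ax":0,"ay":-0.02,"az":0},{"jaw":255,"x":0.0,"y":0,"z":0.4,"ax":0,"ay":-0.02,"az":0}]'; python3 st.py 470 28 200 -180
```

```text
time_s: 5.92
tcp_pos: [0.5009, -0.269, 0.2225]
ee_rot: [[0.017, -1.0, 0.014], [-1.0, -0.017, 0.001], [-0.001, -0.014, -1.0]]
wrist_force: [-0.7, 0.4, -1.6]
gripper_width: 0.295
t 5.92 tcp [ 500.9 -269.   222.5] psi -179.05 zaxis [ 0.0138  0.0012 -0.9999] F [-0.7  0.4 -1.6] M [ 0.03 -0.04  0.03] w 0.295 j [-12.   16.2  -8.1  -0.3 -65.   13.1]
units xyz [-0.516  4.95  -0.375] az -0.095 ax,ay tilt [-0.007  0.079]
```

```bash
python3 -m inch '[{"jaw":255,"x":-0.12,"y":0.95,"z":0,"ax":0,"ay":0.08,"az":-0.03},{"jaw":255,"x":-0.12,"y":0.95,"z":0,"ax":0,"ay":0,"az":-0.02},{"jaw":255,"x":-0.12,"y":0.95,"z":0,"ax":0,"ay":0,"az":-0.02},{"jaw":255,"x":-0.12,"y":0.95,"z":-0.1,"ax":0,"ay":0,"az":-0.02},{"jaw":255,"x":-0.12,"y":0.9,"z":-0.1,"ax":0,"ay":0,"az":0},{"jaw":255,"x":-0.05,"y":0.2,"z":-0.1,"ax":0,"ay":0,"az":0}]'; python3 st.py 462 28 160 -180;  python3 - <<'E'
from h import *
for n in("scene",):cv2.imwrite(f"pics/{n}3.png",capture(n)[:,:,::-1])
E
```

```text
time_s: 6.68
tcp_pos: [0.4624, 0.0315, 0.2132]
ee_rot: [[-0.004, -1.0, 0.017], [-1.0, 0.004, 0.002], [-0.002, -0.017, -1.0]]
wrist_force: [0.4, -0.1, -1.3]
gripper_width: 0.298
t 6.67 tcp [462.4  31.5 213.2] psi 179.78 zaxis [ 0.017   0.0023 -0.9999] F [ 0.4 -0.1 -1.3] M [ 0.02 -0.    0.01] w 0.298 j [ 24.3   6.1 -22.8   0.3 -60.2 -24.6]
units xyz [-0.006 -0.058 -0.887] az 0.022 ax,ay tilt [-0.013  0.097]
```

View pics/scene3.png

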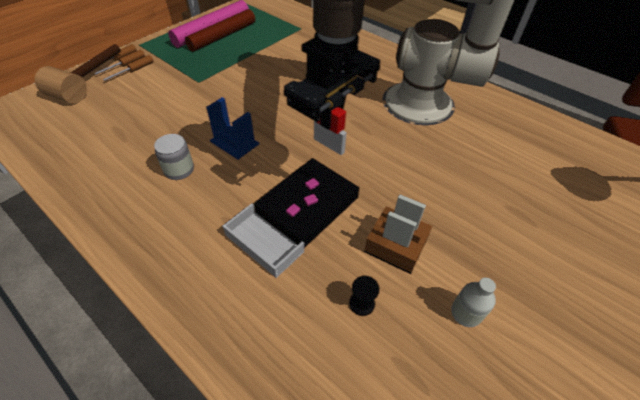

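```bash
python3 -m inch '[{"jaw":255,"x":0,"y":-0.06,"z":-0.5,"ax":-0.013,"ay":0.1,"az":0.02},{"jaw":255,"x":0,"y":0,"z":-0.5,"ax":0,"ay":0.03,"az":0},{"jaw":255,"x":0,"y":0,"z":-0.3,"ax":0,"ay":0.03,"az":0},{"jaw":255,"x":0,"y":0,"z":-0.1,"ax":0,"ay":0.03,"az":0}]'; python3 st.py 462 28 115 180
```

```text
time_s: 7.22
tcp_pos: [0.463, 0.0256, 0.1291]
ee_rot: [[-0.003, -1.0, -0.014], [-1.0, 0.003, 0.001], [-0.001, 0.014, -1.0]]
wrist_force: [-0.2, -0.1, -2.3]
gripper_width: 0.299
t 7.22 tcp [463.   25.6 129.1] psi 179.85 zaxis [-0.0136  0.001  -0.9999] F [-0.2 -0.1 -2.3] M [ 0.08 -0.08  0.  ] w 0.299 j [ 23.1  12.4 -28.4  -0.5 -49.9 -22.9]
units xyz [-0.017  0.04  -0.235] az 0.015 ax,ay tilt [-0.006 -0.078]
```

```bash
python3 -m inch '[{"jaw":255,"x":-0.01,"y":0.04,"z":-0.2,"ax":0,"ay":-0.07,"az":0.015},{"jaw":255,"x":0,"y":0,"z":-0.1,"ax":0,"ay":0,"az":0},{"jaw":255,"x":0,"y":0,"z":0,"ax":0,"ay":0,"az":0}]'; python3 st.py 462 28 105.5 180
```

```text
time_s: 7.6
tcp_pos: [0.4643, 0.0267, 0.1124]
ee_rot: [[-0.002, -1.0, 0.002], [-1.0, 0.002, 0.001], [-0.001, -0.002, -1.0]]
wrist_force: [-0.2, 0.5, -0.6]
gripper_width: 0.296
t 7.6 tcp [464.3  26.7 112.4] psi 179.89 zaxis [ 0.0016  0.0012 -1.    ] F [-0.2  0.5 -0.6] M [ 0.05 -0.03  0.02] w 0.296 j [ 23.4  13.4 -30.2  -0.  -46.2 -23.5]
units xyz [-0.038  0.022 -0.115] az 0.011 ax,ay tilt [-0.007  0.009]
```

```bash
python3 -m inch '[{"jaw":255,"x":-0.02,"y":0.03,"z":-0.11,"ax":0,"ay":0.01,"az":0.01},{"jaw":255,"x":0,"y":0,"z":-0.03,"ax":0,"ay":0,"az":0},{"jaw":255,"x":0,"y":0,"z":0,"ax":0,"ay":0,"az":0}]'; python3 st.py 462 28 105 180;  python3 - <<'E'
from h import *
for n in("scene",):cv2.imwrite(f"pics/{n}4.png",capture(n)[:,:,::-1])
s=cv2.imread("pics/scene4.png")
cv2.imwrite("pics/z4.png",cv2.resize(s[120:260,220:370],None,fx=4,fy=4,interpolation=cv2.INTER_CUBIC))
E
```

```text
time_s: 7.98
tcp_pos: [0.4641, 0.0287, 0.1047]
ee_rot: [[-0.0, -1.0, 0.002], [-1.0, 0.0, 0.002], [-0.002, -0.002, -1.0]]
wrist_force: [-0.1, 0.7, -1.3]
gripper_width: 0.296
t 7.97 tcp [464.1  28.7 104.7] psi 179.99 zaxis [ 0.0021  0.002  -1.    ] F [-0.1  0.7 -1.3] M [ 0.03 -0.04 -0.03] w 0.296 j [ 23.6  14.  -30.8  -0.1 -45.  -23.5]
units xyz [-0.034 -0.011  0.005] az 0.001 ax,ay tilt [-0.012  0.012]
```

View pics/z4.png

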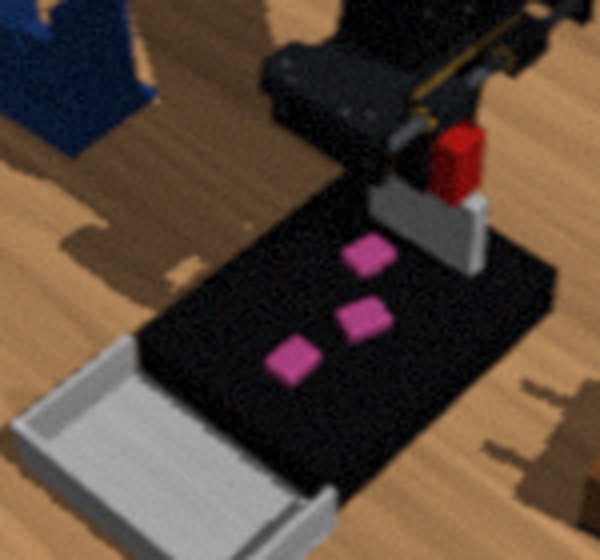

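```bash
python3 -m inch '[{"jaw":255,"x":0.15,"y":0,"z":0,"ax":-0.01,"ay":0.01,"az":0},{"jaw":255,"x":0.15,"y":0,"z":0,"ax":0,"ay":0,"az":0},{"jaw":255,"x":0.15,"y":0,"z":0,"ax":0,"ay":0,"az":0}]'; python3 st.py 470 28.5 105 180
```

```text
time_s: 8.4
tcp_pos: [0.493, 0.0289, 0.1051]
ee_rot: [[0.001, -1.0, 0.001], [-1.0, -0.001, 0.0], [-0.0, -0.001, -1.0]]
wrist_force: [-0.5, -0.0, -2.0]
gripper_width: 0.298
t 8.4 tcp [493.   28.9 105.1] psi -179.97 zaxis [ 1.3e-03  3.0e-04 -1.0e+00] F [-0.5 -0.  -2. ] M [ 0.13 -0.04  0.  ] w 0.298 j [ 22.2  16.6 -27.    0.  -46.4 -22.2]
units xyz [-0.383 -0.006 -0.002] az -0.003 ax,ay tilt [-0.002  0.007]
```

```bash
python3 -m inch '[{"jaw":255,"x":0.2,"y":0,"z":0,"ax":0,"ay":0.005,"az":0},{"jaw":255,"x":0.2,"y":0,"z":0,"ax":0,"ay":0,"az":0},{"jaw":255,"x":0.2,"y":0,"z":0,"ax":0,"ay":0,"az":0},{"jaw":255,"x":0.2,"y":0,"z":0,"ax":0,"ay":0,"az":0}]'; python3 st.py 470 28.5 105 180
```

```text
time_s: 8.9
tcp_pos: [0.5447, 0.0287, 0.1047]
ee_rot: [[0.0, -1.0, -0.0], [-1.0, -0.0, 0.0], [-0.0, 0.0, -1.0]]
wrist_force: [0.2, -0.2, -2.6]
gripper_width: 0.299
t 8.9 tcp [544.7  28.7 104.7] psi -179.98 zaxis [-3.e-04  1.e-04 -1.e+00] F [ 0.2 -0.2 -2.6] M [ 0.03 -0.    0.05] w 0.299 j [ 20.   21.1 -19.9  -0.  -49.1 -20. ]
units xyz [-1.245 -0.004  0.005] az -0.002 ax,ay tilt [-0.    -0.001]
```

```bash
python3 -m inch '[{"jaw":255,"x":0.2,"y":0,"z":0,"ax":0,"ay":0,"az":0},{"jaw":255,"x":0.2,"y":0,"z":0,"ax":0,"ay":0,"az":0},{"jaw":255,"x":0.2,"y":0,"z":0,"ax":0,"ay":0,"az":0},{"jaw":255,"x":0.2,"y":0,"z":0,"ax":0,"ay":0,"az":0}]'; python3 st.py 640 28.5 105 180;  python3 - <<'E'
from h import *
for n in("scene",):cv2.imwrite(f"pics/{n}5.png",capture(n)[:,:,::-1])
s=cv2.imread("pics/scene5.png")
cv2.imwrite("pics/z5.png",cv2.resize(s[140:280,200:370],None,fx=4,fy=4,interpolation=cv2.INTER_CUBIC))
E
```

```text
time_s: 9.4
tcp_pos: [0.5959, 0.0286, 0.1044]
ee_rot: [[0.0, -1.0, -0.001], [-1.0, -0.0, -0.0], [0.0, 0.001, -1.0]]
wrist_force: [0.7, -1.0, -2.2]
gripper_width: 0.3
t 9.4 tcp [595.9  28.6 104.4] psi -179.99 zaxis [-1.e-03 -1.e-04 -1.e+00] F [ 0.7 -1.  -2.2] M [0.11 0.02 0.02] w 0.3 j [ 18.3  25.5 -12.6  -0.  -52.  -18.3]
units xyz [ 0.734 -0.002  0.01 ] az -0.001 ax,ay tilt [ 0.001 -0.006]
```

View pics/z5.png

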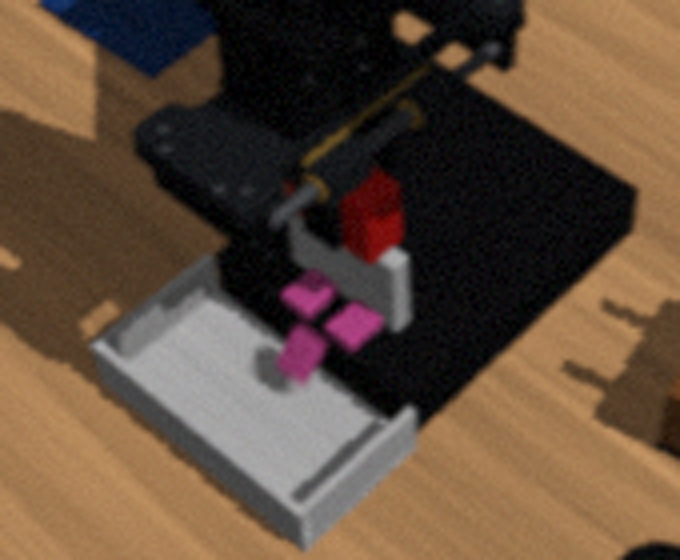

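All three chips are ahead of the blade, one already tipping over the edge near (275,228). Continue past the edge.

```bash
python3 -m inch '[{"jaw":255,"x":0.2,"y":0,"z":0.01,"ax":0,"ay":0,"az":0},{"jaw":255,"x":0.2,"y":0,"z":0,"ax":0,"ay":0,"az":0},{"jaw":255,"x":0.2,"y":0,"z":0,"ax":0,"ay":0,"az":0},{"jaw":255,"x":0.15,"y":0,"z":0,"ax":0,"ay":0,"az":0},{"jaw":255,"x":0,"y":0,"z":0,"ax":0,"ay":0,"az":0}]'; python3 st.py 640 28.5 105 180;  python3 - <<'E'
from h import *
for n in("scene",):cv2.imwrite(f"pics/{n}6.png",capture(n)[:,:,::-1])
s=cv2.imread("pics/scene6.png")
cv2.imwrite("pics/z6.png",cv2.resize(s[140:280,200:370],None,fx=4,fy=4,interpolation=cv2.INTER_CUBIC))
E
```

```text
time_s: 10.07
tcp_pos: [0.6465, 0.0288, 0.1047]
ee_rot: [[0.0, -1.0, 0.001], [-1.0, -0.0, -0.0], [0.0, -0.001, -1.0]]
wrist_force: [0.6, 0.6, -2.2]
gripper_width: 0.297
t 10.07 tcp [646.5  28.8 104.7] psi -179.97 zaxis [ 0.0014 -0.     -1.    ] F [ 0.6  0.6 -2.2] M [ 0.05  0.05 -0.03] w 0.297 j [ 16.9  29.7  -5.    0.  -55.2 -16.9]
units xyz [-0.108 -0.005  0.004] az -0.003 ax,ay tilt [0.    0.008]
```

View pics/z6.png

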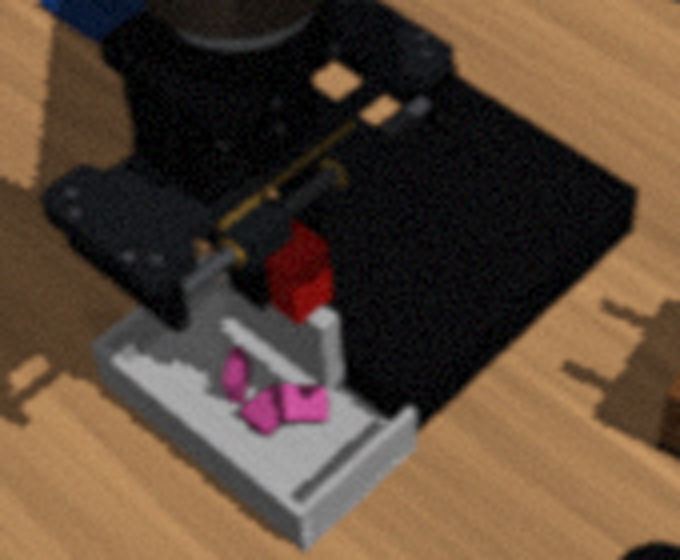

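```bash
python3 -m inch '[{"jaw":255,"x":-0.1,"y":0,"z":0.3,"ax":0,"ay":0,"az":0},{"jaw":255,"x":-0.6,"y":0,"z":0.1,"ax":0,"ay":0,"az":0},{"jaw":255,"x":-0.6,"y":0,"z":0,"ax":0,"ay":0,"az":0},{"jaw":255,"x":-0.6,"y":0,"z":-0.05,"ax":0,"ay":0,"az":0},{"jaw":255,"x":-0.4,"y":0,"z":-0.1,"ax":0,"ay":0,"az":0},{"jaw":255,"x":0,"y":0,"z":-0.1,"ax":0,"ay":0,"az":0}]'; python3 st.py 500 28.5 106 180;  python3 - <<'E'
from h import *
for n in("scene",):cv2.imwrite(f"pics/{n}7.png",capture(n)[:,:,::-1])
s=cv2.imread("pics/scene7.png")
cv2.imwrite("pics/z7.png",cv2.resize(s[120:280,200:370],None,fx=3.7,fy=3.7,interpolation=cv2.INTER_CUBIC))
E
```

```text
time_s: 10.88
tcp_pos: [0.503, 0.0287, 0.1219]
ee_rot: [[0.002, -1.0, 0.01], [-1.0, -0.002, 0.002], [-0.002, -0.01, -1.0]]
wrist_force: [0.7, 0.3, -1.2]
gripper_width: 0.295
t 10.88 tcp [503.   28.7 121.9] psi -179.88 zaxis [ 0.01    0.0022 -0.9999] F [ 0.7  0.3 -1.2] M [ 0.09 -0.11 -0.02] w 0.295 j [ 21.8  15.9 -24.9   0.1 -48.6 -21.8]
units xyz [-0.049 -0.003 -0.265] az -0.012 ax,ay tilt [-0.013  0.057]
```

View pics/z7.png

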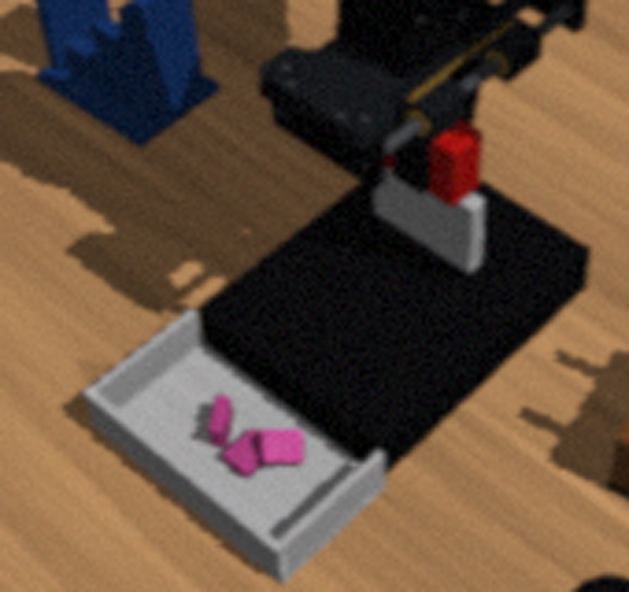

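All three chips lie in the trough, around (262,238), and the slab is clear. Next I stand the scraper down with the tool levelled.

```bash
python3 -m inch '[{"jaw":255,"x":-0.02,"y":0,"z":-0.12,"ax":-0.01,"ay":0.06,"az":-0.01},{"jaw":255,"x":0,"y":0,"z":-0.1,"ax":0,"ay":0.01,"az":0},{"jaw":255,"x":0,"y":0,"z":0,"ax":0,"ay":0,"az":0}]'; python3 st.py 500 28.5 104 180
```

```text
time_s: 11.3
tcp_pos: [0.505, 0.0292, 0.108]
ee_rot: [[0.0, -1.0, -0.0], [-1.0, -0.0, 0.001], [-0.001, 0.0, -1.0]]
wrist_force: [0.1, 0.7, -2.3]
gripper_width: 0.296
t 11.3 tcp [505.   29.2 108. ] psi -179.99 zaxis [-4.e-04  6.e-04 -1.e+00] F [ 0.1  0.7 -2.3] M [0.09 0.01 0.  ] w 0.296 j [ 21.7  17.4 -25.1  -0.1 -47.5 -21.7]
units xyz [-0.084 -0.012 -0.067] az -0.001 ax,ay tilt [-0.003 -0.002]
```

```bash
python3 -m inch '[{"jaw":255,"x":0,"y":0,"z":-0.04,"ax":0,"ay":0,"az":0},{"jaw":255,"x":0,"y":0,"z":-0.03,"ax":0,"ay":0,"az":0},{"jaw":255,"x":0,"y":0,"z":-0.02,"ax":0,"ay":0,"az":0}]'; python3 st.py 500 28.5 104 180
```

```text
time_s: 11.68
tcp_pos: [0.5058, 0.0292, 0.1037]
ee_rot: [[0.001, -1.0, -0.001], [-1.0, -0.001, -0.0], [0.0, 0.001, -1.0]]
wrist_force: [-4.7, 1.8, 12.1]
gripper_width: 0.29
t 11.68 tcp [505.8  29.2 103.7] psi -179.96 zaxis [-8.e-04 -3.e-04 -1.e+00] F [-4.7  1.8 12.1] M [ 0.55  1.66 -0.04] w 0.29 j [ 21.7  17.8 -25.3   0.  -46.9 -21.7]
units xyz [-0.096 -0.012  0.006] az -0.004 ax,ay tilt [ 0.002 -0.004]
```

```bash
python3 -m inch '[{"jaw":200,"x":0,"y":0,"z":0,"ax":0,"ay":0,"az":0},{"jaw":100,"x":0,"y":0,"z":0,"ax":0,"ay":0,"az":0},{"jaw":0,"x":0,"y":0,"z":0,"ax":0,"ay":0,"az":0},{"jaw":0,"x":0,"y":0,"z":0,"ax":0,"ay":0,"az":0},{"jaw":0,"x":0,"y":0,"z":0,"ax":0,"ay":0,"az":0}]'; python3 st.py 505 28.5 104 180
```

```text
time_s: 12.3
tcp_pos: [0.5071, 0.0295, 0.1046]
ee_rot: [[0.001, -1.0, 0.002], [-1.0, -0.001, 0.0], [-0.0, -0.002, -1.0]]
wrist_force: [-0.6, 1.3, 1.1]
gripper_width: 0.666
t 12.3 tcp [507.1  29.5 104.6] psi -179.93 zaxis [ 2.4e-03  2.0e-04 -1.0e+00] F [-0.6  1.3  1.1] M [0.11 0.03 0.06] w 0.666 j [ 21.7  17.8 -25.2   0.1 -46.9 -21.7]
units xyz [-0.034 -0.016 -0.009] az -0.007 ax,ay tilt [-0.001  0.013]
```

```bash
python3 -m inch '[{"jaw":0,"x":0,"y":0,"z":0.2,"ax":0,"ay":0,"az":0},{"jaw":0,"x":0,"y":0,"z":0.5,"ax":0,"ay":0,"az":0},{"jaw":0,"x":0,"y":0,"z":0.9,"ax":0,"ay":0,"az":0},{"jaw":0,"x":0,"y":0,"z":0.6,"ax":0,"ay":0,"az":0},{"jaw":0,"x":0,"y":-0.9,"z":0,"ax":0,"ay":0,"az":0.9},{"jaw":0,"x":0,"y":-0.9,"z":0,"ax":0,"ay":0,"az":0.9},{"jaw":0,"x":0,"y":-0.9,"z":0,"ax":0,"ay":0,"az":0.9},{"jaw":0,"x":0,"y":-0.9,"z":0,"ax":0,"ay":0,"az":0.9},{"jaw":0,"x":0,"y":-0.9,"z":0,"ax":0,"ay":0,"az":0.9},{"jaw":0,"x":0,"y":-0.9,"z":0,"ax":0,"ay":0,"az":0.9}]'; python3 st.py 505.8 29 210 -90;  python3 - <<'E'
from h import *
for n in("scene","top"):cv2.imwrite(f"pics/{n}8.png",capture(n)[:,:,::-1])
s=cv2.imread("pics/scene8.png");t=cv2.imread("pics/top8.png")
cv2.imwrite("pics/z8.png",np.hstack([s,t])[:, :] if 0 else cv2.resize(np.hstack([s[100:290,200:440],t[120:310,200:440]]),None,fx=1.6,fy=1.6,interpolation=cv2.INTER_CUBIC))
E
```

```text
time_s: 13.55
tcp_pos: [0.5078, -0.3006, 0.2517]
ee_rot: [[0.832, -0.554, 0.015], [-0.554, -0.832, 0.006], [0.009, -0.014, -1.0]]
wrist_force: [0.5, -0.4, 0.1]
gripper_width: 1.005
t 13.55 tcp [ 507.8 -300.6  251.7] psi -123.64 zaxis [ 0.0152  0.0063 -0.9999] F [ 0.5 -0.4  0.1] M [ 0.04 -0.12  0.04] w 1.005 j [-15.2  17.3  -2.2  -0.6 -69.8  71.8]
units xyz [-0.033  5.494 -0.695] az 3.364 ax,ay tilt [-0.036  0.087]
```

View pics/z8.png

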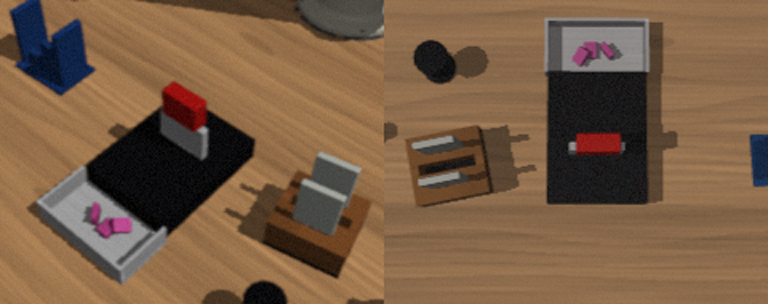

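The scraper stands alone on the slab and the chips are in the trough. Next I'll measure the handle top (z = 0.14) and the rack guards in both views, to get the cameras' offset.

Run:
```python
from m import *
t=cv2.imread("pics/top8.png");s=cv2.imread("pics/scene8.png")
for n,im in(("top",t),("scene",s)):
    H,S,V=cv2.split(cv2.cvtColor(im,cv2.COLOR_BGR2HSV))
    for th in (100,140,160):
        rect(n,((H<6)|(H>174))&(S>170)&(V>th),.14,(290,130,90,120) if n=='top' else (230,130,80,80),f'red{th}')
    rect(n,(S<60)&(V>(135 if n=='top' else 125)),.13,(205,185,80,70) if n=='top' else (360,190,80,75),'guard')
def z(im,x,y,w,h,k):return cv2.resize(im[y:y+h,x:x+w],None,fx=k,fy=k,interpolation=cv2.INTER_CUBIC)
cv2.imwrite('pics/z9.png',np.hstack([z(s,290-50,140,60,60,6),z(t,305,190,60,60,6)]))
```

```text
red100 top mean [0.5045 0.0266] rect c [504.4  27. ] size [21.4 57.6] ang 0.5 303
red140 top mean [0.5052 0.0272] rect c [505.5  27. ] size [19.3 53.3] ang 0.5 249
guard top mean [0.5047 0.2502] rect c [504.7 250.2] size [ 7.4 50.9] ang 11.4 85
guard top mean [0.4557 0.2405] rect c [455.7 240.6] size [ 7.6 52.2] ang 11.8 91
red100 scene mean [0.5119 0.0091] rect c [513.6   7.7] size [30.5 14.9] ang 42.2 55
red140 scene mean [0.51   0.0088] rect c [511.8   7.5] size [27.5 12.8] ang 42.2 41
guard scene mean [0.4586 0.2418] rect c [458.6 241.1] size [ 9.7 55.5] ang 11.3 107
guard scene mean [0.5076 0.2521] rect c [507.7 251.6] size [ 9.  53.6] ang 11.8 107
```

View pics/z9.png

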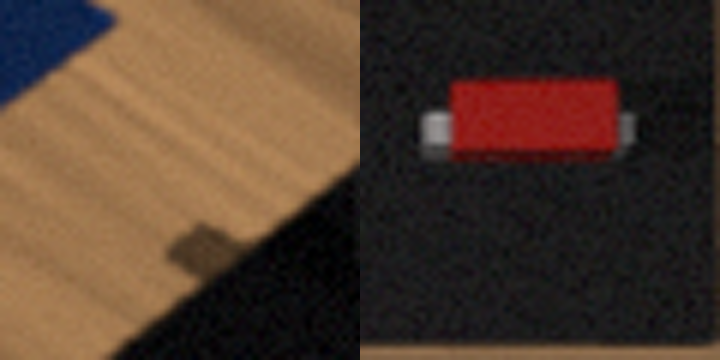

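Run:
```python
from m import *
t=cv2.imread("pics/top8.png");s=cv2.imread("pics/scene8.png")
H,S,V=cv2.split(cv2.cvtColor(s,cv2.COLOR_BGR2HSV))
for th in (100,125,140,160):
    rect('scene',((H<6)|(H>174))&(S>170)&(V>th),.14,(290,130,60,80),f'red{th}')
def z(im,x,y,w,h,k):return cv2.resize(im[y:y+h,x:x+w],None,fx=k,fy=k,interpolation=cv2.INTER_CUBIC)
cv2.imwrite('pics/z10.png',z(s,285,140,60,70,8))
cr=lambda L,ox,oy,k:[(ox+(a+.5)/k-.5,oy+(b+.5)/k-.5) for a,b in L]
print((ray('top',cr([(451-360,80),(617-360,80),(617-360,152),(451-360,152)],305,190,6),.14)*1000).round(1))
```

```text
red100 scene mean [0.5123 0.0401] rect c [513.3  43.9] size [89.7 37.9] ang 73.0 304
red125 scene mean [0.508  0.0313] rect c [507.8  30.8] size [22.8 60.9] ang 0.2 220
red140 scene mean [0.5072 0.0306] rect c [507.5  30.1] size [21.9 58.5] ang 0.5 198
[[517.2  56.4 140. ]
 [517.7  -2.6 140. ]
 [492.   -2.5 140. ]
 [491.5  56.2 140. ]]
```

View pics/z10.png

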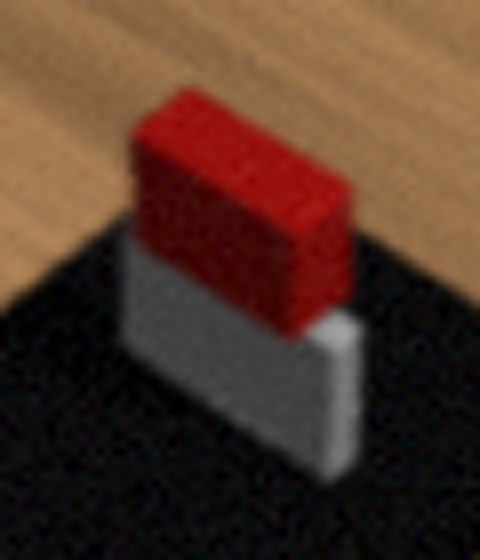

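```bash
python3 -m inch '[{"jaw":0,"x":0,"y":0.9,"z":0,"ax":-0.03,"ay":0.08,"az":0.6},{"jaw":0,"x":0,"y":0.9,"z":0,"ax":0,"ay":0,"az":0.6},{"jaw":0,"x":0,"y":0.9,"z":0,"ax":0,"ay":0,"az":0.6},{"jaw":0,"x":0,"y":0.9,"z":0,"ax":0,"ay":0,"az":0.6},{"jaw":0,"x":0,"y":0.9,"z":0,"ax":0,"ay":0,"az":0.6},{"jaw":0,"x":0,"y":0.8,"z":-0.1,"ax":0,"ay":0,"az":0.3},{"jaw":0,"x":0,"y":0.1,"z":-0.1,"ax":0,"ay":0,"az":0.1}]'; python3 st.py 506 29 210 -90
```

```text
time_s: 14.52
tcp_pos: [0.5055, 0.03, 0.2439]
ee_rot: [[1.0, 0.01, 0.007], [0.01, -1.0, 0.002], [0.007, -0.002, -1.0]]
wrist_force: [0.1, -0.9, 0.2]
gripper_width: 1.004
t 14.53 tcp [505.5  30.  243.9] psi -89.45 zaxis [ 0.0069  0.0024 -1.    ] F [ 0.1 -0.9  0.2] M [-0.11  0.02  0.  ] w 1.004 j [ 21.8   9.3 -14.1   0.  -66.1  68.7]
units xyz [ 0.008 -0.016 -0.565] az -0.055 ax,ay tilt [-0.014  0.039]
```

```bash
python3 -m inch '[{"jaw":0,"x":0.01,"y":-0.02,"z":-0.5,"ax":-0.01,"ay":0.04,"az":-0.05},{"jaw":0,"x":0,"y":0,"z":-0.5,"ax":0,"ay":0.03,"az":0},{"jaw":0,"x":0,"y":0,"z":-0.2,"ax":0,"ay":0.03,"az":0},{"jaw":0,"x":0,"y":0,"z":0,"ax":0,"ay":0,"az":0}]'; python3 st.py 506 29 150 -90
```

```text
time_s: 15.02
tcp_pos: [0.5061, 0.0294, 0.1729]
ee_rot: [[1.0, 0.002, -0.007], [0.002, -1.0, 0.001], [-0.007, -0.001, -1.0]]
wrist_force: [0.2, 0.8, -0.2]
gripper_width: 0.998
t 15.03 tcp [506.1  29.4 172.9] psi -89.91 zaxis [-0.007   0.0012 -1.    ] F [ 0.2  0.8 -0.2] M [-0.01 -0.02  0.03] w 0.998 j [ 21.6  13.3 -19.7  -0.3 -57.3  68.7]
units xyz [-0.002 -0.007 -0.382] az -0.009 ax,ay tilt [-0.007 -0.04 ]
```

```bash
python3 -m inch '[{"jaw":0,"x":0,"y":-0.01,"z":-0.3,"ax":-0.01,"ay":-0.04,"az":-0.01},{"jaw":0,"x":0,"y":0,"z":-0.3,"ax":0,"ay":0.02,"az":0},{"jaw":0,"x":0,"y":0,"z":-0.25,"ax":0,"ay":0.03,"az":0},{"jaw":0,"x":0,"y":0,"z":-0.1,"ax":0,"ay":0.03,"az":0}]'; python3 st.py 506 29 105 -90
```

```text
time_s: 15.52
tcp_pos: [0.51, 0.0288, 0.1198]
ee_rot: [[1.0, -0.001, -0.003], [-0.001, -1.0, 0.002], [-0.003, -0.002, -1.0]]
wrist_force: [0.7, 0.8, -0.6]
gripper_width: 0.999
t 15.53 tcp [510.   28.8 119.8] psi -90.06 zaxis [-0.0034  0.0018 -1.    ] F [ 0.7  0.8 -0.6] M [-0.12 -0.04  0.01] w 0.999 j [ 21.4  17.1 -23.4  -0.2 -49.7  68.7]
units xyz [-0.066  0.003 -0.247] az 0.006 ax,ay tilt [-0.011 -0.02 ]
```

```bash
python3 -m inch '[{"jaw":0,"x":-0.07,"y":0,"z":-0.15,"ax":-0.01,"ay":-0.02,"az":0},{"jaw":0,"x":-0.04,"y":0,"z":-0.08,"ax":0,"ay":0,"az":0},{"jaw":0,"x":-0.02,"y":0,"z":-0.03,"ax":0,"ay":0,"az":0}]'; python3 st.py 506 29 105 -90
```

```text
time_s: 15.9
tcp_pos: [0.5024, 0.0289, 0.1041]
ee_rot: [[1.0, -0.001, 0.002], [-0.001, -1.0, 0.0], [0.002, -0.0, -1.0]]
wrist_force: [-0.1, 1.4, 0.0]
gripper_width: 1.003
t 15.9 tcp [502.4  28.9 104.1] psi -90.06 zaxis [ 1.9e-03  2.0e-04 -1.0e+00] F [-0.1  1.4  0. ] M [-0.01  0.04 -0.05] w 1.003 j [ 21.8  17.4 -25.8   0.  -46.6  68.1]
units xyz [0.06  0.002 0.015] az 0.006 ax,ay tilt [-0.001  0.011]
```

```bash
python3 -m inch '[{"jaw":0,"x":0.055,"y":0,"z":0.01,"ax":0,"ay":0.01,"az":0},{"jaw":0,"x":0.01,"y":0,"z":0.0,"ax":0,"ay":0,"az":0},{"jaw":0,"x":0,"y":0,"z":0,"ax":0,"ay":0,"az":0}]'; python3 st.py 506 29 105 -90
```

```text
time_s: 16.27
tcp_pos: [0.5072, 0.0291, 0.1054]
ee_rot: [[1.0, -0.001, 0.002], [-0.001, -1.0, 0.001], [0.002, -0.001, -1.0]]
wrist_force: [0.1, -0.1, 0.4]
gripper_width: 1.001
t 16.27 tcp [507.2  29.1 105.4] psi -90.04 zaxis [ 1.6e-03  6.0e-04 -1.0e+00] F [ 0.1 -0.1  0.4] M [-0.06 -0.04 -0.03] w 1.001 j [ 21.6  17.8 -25.1  -0.  -47.1  68.3]
units xyz [-0.019 -0.002 -0.006] az 0.004 ax,ay tilt [-0.004  0.009]
```

Close (the handle is 60 mm long, so width should read about 0.69).

```bash
python3 -m inch '[{"jaw":60,"x":-0.02,"y":0,"z":-0.005,"ax":0,"ay":0.01,"az":0},{"jaw":255,"x":0,"y":0,"z":0,"ax":0,"ay":0,"az":0},{"jaw":255,"x":0,"y":0,"z":0,"ax":0,"ay":0,"az":0},{"jaw":255,"x":0,"y":0,"z":0,"ax":0,"ay":0,"az":0},{"jaw":255,"x":0,"y":0,"z":0,"ax":0,"ay":0,"az":0}]'; python3 st.py 506 29 105 -90
python3 - <<'E'
from h import *
s=capture('scene')[:,:,::-1]
cv2.imwrite("pics/z11.png",cv2.resize(s[80:220,240:400],None,fx=4,fy=4,interpolation=cv2.INTER_CUBIC))
E
```

```text
time_s: 16.9
tcp_pos: [0.5058, 0.0288, 0.1053]
ee_rot: [[1.0, -0.001, -0.0], [-0.001, -1.0, 0.0], [-0.0, -0.0, -1.0]]
wrist_force: [-0.1, -0.3, -0.4]
gripper_width: 0.682
t 16.9 tcp [505.8  28.8 105.3] psi -90.04 zaxis [-4.e-04  2.e-04 -1.e+00] F [-0.1 -0.3 -0.4] M [-0.   -0.    0.01] w 0.682 j [ 21.6  17.7 -25.2  -0.  -47.1  68.3]
units xyz [ 0.004  0.004 -0.004] az 0.004 ax,ay tilt [-0.001 -0.002]
```

View pics/z11.png

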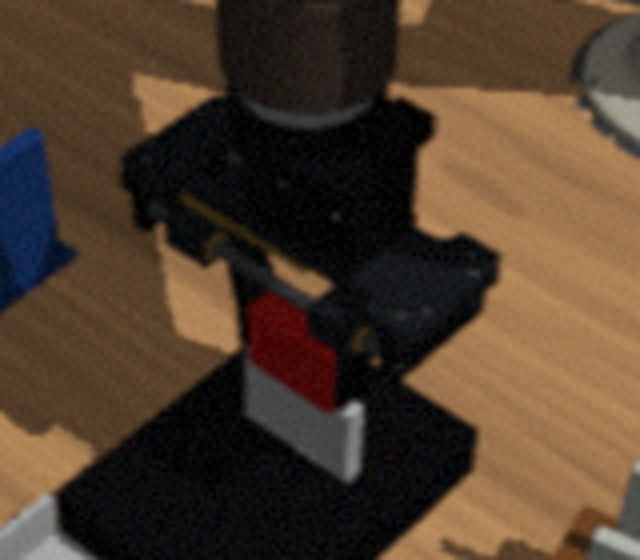

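```bash
python3 -m inch '[{"jaw":255,"x":0,"y":0,"z":0.2,"ax":0,"ay":0,"az":0},{"jaw":255,"x":0,"y":0,"z":0.5,"ax":0,"ay":0,"az":0},{"jaw":255,"x":0,"y":0,"z":0.7,"ax":0,"ay":0,"az":0},{"jaw":255,"x":0,"y":0,"z":0.7,"ax":0,"ay":0,"az":0},{"jaw":255,"x":-0.06,"y":0.4,"z":0.1,"ax":0,"ay":0,"az":0.2},{"jaw":255,"x":-0.1,"y":0.7,"z":0,"ax":0,"ay":0,"az":0.2},{"jaw":255,"x":-0.1,"y":0.7,"z":0,"ax":0,"ay":0,"az":0.2},{"jaw":255,"x":-0.1,"y":0.7,"z":0,"ax":0,"ay":0,"az":0.2},{"jaw":255,"x":-0.1,"y":0.7,"z":0,"ax":0,"ay":0,"az":0.2},{"jaw":255,"x":0,"y":0.2,"z":0,"ax":0,"ay":0,"az":0.1}]'; python3 st.py 481.4 245.5 225 -78.2
```

```text
time_s: 18.2
tcp_pos: [0.4737, 0.2382, 0.2456]
ee_rot: [[0.981, 0.192, -0.001], [0.192, -0.981, 0.004], [-0.0, -0.005, -1.0]]
wrist_force: [0.4, -0.0, -2.2]
gripper_width: 0.692
t 18.2 tcp [473.7 238.2 245.6] psi -78.91 zaxis [-0.0011  0.0044 -1.    ] F [ 0.4 -0.  -2.2] M [-0.14 -0.02 -0.02] w 0.692 j [ 44.1  11.8 -10.6  -0.2 -67.5  57.1]
units xyz [ 0.128  0.121 -0.344] az 0.071 ax,ay tilt [-0.025 -0.007]
```

```bash
python3 -m inch '[{"jaw":255,"x":0.13,"y":0.12,"z":-0.15,"ax":-0.02,"ay":-0.01,"az":0.07},{"jaw":255,"x":0.03,"y":0.03,"z":-0.15,"ax":0,"ay":0,"az":0.01},{"jaw":255,"x":0,"y":0,"z":-0.1,"ax":0,"ay":0,"az":0}]'; python3 st.py 481.4 245.5 205 -78.2
```

```text
time_s: 18.58
tcp_pos: [0.4839, 0.2466, 0.2201]
ee_rot: [[0.979, 0.206, -0.0], [0.206, -0.979, 0.0], [-0.0, -0.0, -1.0]]
wrist_force: [-0.4, -0.2, -2.5]
gripper_width: 0.686
t 18.57 tcp [483.9 246.6 220.1] psi -78.13 zaxis [-3.e-04  2.e-04 -1.e+00] F [-0.4 -0.2 -2.5] M [-0.09 -0.02  0.  ] w 0.686 j [ 44.1  14.2 -11.3  -0.  -64.5  57.8]
units xyz [-0.042 -0.018 -0.251] az -0.007 ax,ay tilt [-0.001 -0.002]
```

```bash
python3 -m inch '[{"jaw":255,"x":-0.04,"y":-0.02,"z":-0.1,"ax":0,"ay":0,"az":0},{"jaw":255,"x":-0.02,"y":-0.01,"z":-0.1,"ax":0,"ay":0,"az":0},{"jaw":255,"x":0,"y":0,"z":0,"ax":0,"ay":0,"az":0}]'; python3 st.py 481.4 245.5 180 -78.2
python3 - <<'E'
from h import *
for n,(x,y,w,h) in dict(scene=(340,90,120,180),top=(170,150,150,150)).items():
    s=capture(n)[:,:,::-1]; cv2.imwrite(f"pics/{n}12.png",s)
    cv2.imwrite(f"pics/z12{n}.png",cv2.resize(s[y:y+h,x:x+w],None,fx=3.3,fy=3.3,interpolation=cv2.INTER_CUBIC))
E
```

```text
time_s: 18.95
tcp_pos: [0.4797, 0.2424, 0.2062]
ee_rot: [[0.979, 0.203, -0.002], [0.203, -0.979, -0.002], [-0.003, 0.001, -1.0]]
wrist_force: [0.6, 0.5, -2.6]
gripper_width: 0.688
t 18.95 tcp [479.7 242.4 206.2] psi -78.29 zaxis [-0.0024 -0.0016 -1.    ] F [ 0.6  0.5 -2.6] M [-0.07 -0.05  0.02] w 0.688 j [ 44.1  14.4 -13.2  -0.  -62.6  57.6]
units xyz [ 0.028  0.052 -0.437] az 0.009 ax,ay tilt [ 0.009 -0.014]
```

View pics/z12scene.png

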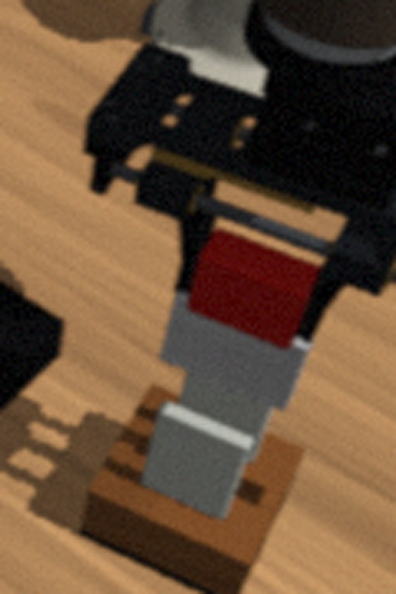

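View pics/z12top.png

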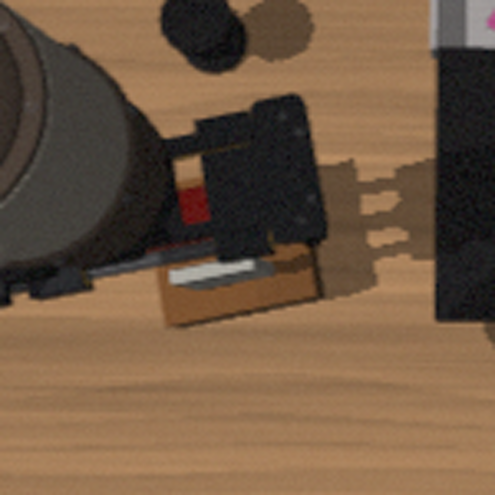

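Run:
```python
from h import *
s=cv2.imread('pics/scene12.png'); 
cv2.imwrite('pics/z13.png',cv2.resize(s[160:260,375:440],None,fx=6,fy=6,interpolation=cv2.INTER_CUBIC))
```

```text
(no output)
```

View pics/z13.png

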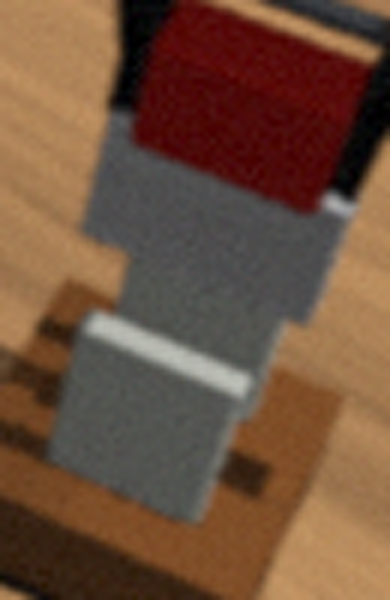

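Run:
```python
from h import *
cr=lambda L,ox,oy,k:[(ox+(a+.5)/k-.5,oy+(b+.5)/k-.5) for a,b in L]
a=np.radians(11.7);ex=np.array([np.cos(a),np.sin(a)])
for L,z,o in(([(82,232),(300,325)],.1409,6),([(132,148),(318,212)],.1959,13)):
    P=ray('scene',cr(L,375,160,6),z)[:,:2]*1000
    print(P.round(1),np.linalg.norm(P[1]-P[0]).round(1),(P.mean(0)-o*ex).round(1))
```

```text
[[492.9 207.2]
 [478.4 280.2]] 74.5 [479.8 242.5]
[[499.1 219.5]
 [483.3 274.9]] 57.6 [478.5 244.6]
```

```bash
python3 -m inch '[{"jaw":255,"x":0.03,"y":0.05,"z":-0.2,"ax":0.01,"ay":-0.01,"az":0.01},{"jaw":255,"x":0.01,"y":0.01,"z":-0.2,"ax":0,"ay":0,"az":0}]'; python3 st.py 482 245.8 130 -78.2
```

```text
time_s: 19.3
tcp_pos: [0.4834, 0.2474, 0.183]
ee_rot: [[0.979, 0.205, 0.004], [0.205, -0.979, 0.004], [0.004, -0.003, -1.0]]
wrist_force: [-0.1, -0.8, -1.7]
gripper_width: 0.69
t 19.3 tcp [483.4 247.4 183. ] psi -78.15 zaxis [ 0.0035  0.0036 -1.    ] F [-0.1 -0.8 -1.7] M [-0.06  0.01 -0.01] w 0.69 j [ 44.2  15.9 -14.7  -0.  -59.1  57.6]
units xyz [-0.024 -0.027 -0.884] az -0.005 ax,ay tilt [-0.021  0.02 ]
```

```bash
python3 -m inch '[{"jaw":255,"x":-0.025,"y":-0.03,"z":-0.2,"ax":-0.02,"ay":0.02,"az":0},{"jaw":255,"x":0,"y":0,"z":-0.2,"ax":0,"ay":0,"az":0}]'; python3 st.py 482 245.8 130 -78.2
```

```text
time_s: 19.55
tcp_pos: [0.4815, 0.2454, 0.1567]
ee_rot: [[0.979, 0.205, -0.001], [0.205, -0.979, -0.001], [-0.002, 0.001, -1.0]]
wrist_force: [-0.4, -0.3, -2.4]
gripper_width: 0.685
t 19.55 tcp [481.5 245.4 156.7] psi -78.15 zaxis [-0.0013 -0.001  -1.    ] F [-0.4 -0.3 -2.4] M [-0.   -0.05  0.04] w 0.685 j [ 44.2  17.3 -16.9  -0.  -55.9  57.7]
units xyz [ 0.009  0.007 -0.444] az -0.005 ax,ay tilt [ 0.006 -0.008]
```

```bash
python3 -m inch '[{"jaw":255,"x":0.005,"y":0.005,"z":-0.2,"ax":0,"ay":0,"az":0},{"jaw":255,"x":0,"y":0,"z":-0.15,"ax":0,"ay":0,"az":0},{"jaw":255,"x":0,"y":0,"z":-0.05,"ax":0,"ay":0,"az":0}]'; python3 st.py 482 245.8 125 -78.2
python3 - <<'E'
from h import *
s=capture('scene')[:,:,::-1]; cv2.imwrite(f"pics/scene14.png",s)
cv2.imwrite("pics/z14.png",cv2.resize(s[170:270,355:445],None,fx=6,fy=6,interpolation=cv2.INTER_CUBIC))
E
```

```text
time_s: 19.92
tcp_pos: [0.4813, 0.2452, 0.1296]
ee_rot: [[0.979, 0.205, -0.003], [0.205, -0.979, -0.003], [-0.004, 0.002, -1.0]]
wrist_force: [0.1, -0.0, -1.4]
gripper_width: 0.688
t 19.93 tcp [481.3 245.2 129.6] psi -78.14 zaxis [-0.0033 -0.003  -1.    ] F [ 0.1 -0.  -1.4] M [-0.02 -0.01 -0.  ] w 0.688 j [ 44.2  19.  -18.8  -0.  -52.4  57.7]
units xyz [ 0.012  0.01  -0.076] az -0.006 ax,ay tilt [ 0.017 -0.019]
```

View pics/z14.png

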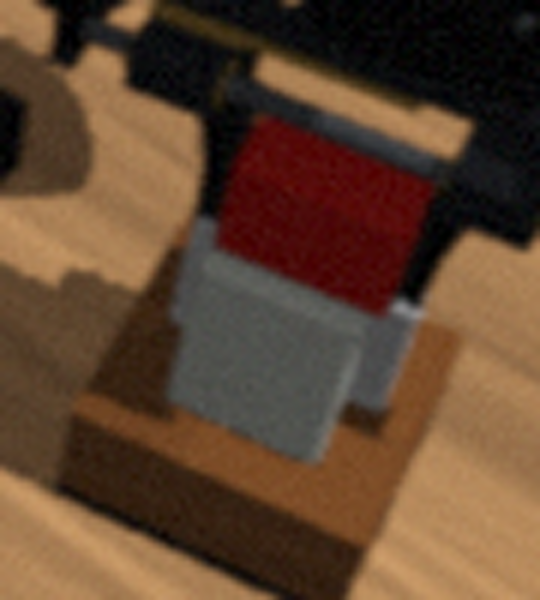

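Run:
```python
from h import *
cr=lambda L,ox,oy,k:[(ox+(a+.5)/k-.5,oy+(b+.5)/k-.5) for a,b in L]
a=np.radians(11.8);R=np.array([[np.cos(a),-np.sin(a)],[np.sin(a),np.cos(a)]])
for l,L,z in(('blade',[(170,318),(384,408)],.0643),('guardbase',[(168,400),(322,462)],.053),('guardtopback?',[(207,250),(370,318)],.13),('racktop',[(72,402),(365,545),(462,335)],.053)):
    P=ray('scene',cr(L,355,170,6),z)[:,:2]*1000
    print(l,P.round(1).tolist(),'rackframe',((P-[481.4,245.5])@R).round(1).tolist())
```

```text
blade [[494.5, 209.1], [476.8, 285.4]] rackframe [[5.4, -38.3], [3.7, 40.0]]
guardbase [[515.9, 225.4], [501.7, 279.2]] rackframe [[29.7, -26.7], [26.8, 28.9]]
guardtopback? [[510.2, 223.2], [498.2, 277.1]] rackframe [[23.6, -27.7], [22.9, 27.4]]
racktop [[538.8, 201.2], [519.7, 307.7], [423.3, 287.1]] rackframe [[47.1, -55.1], [50.2, 53.1], [-48.4, 52.6]]
```

```bash
python3 -m inch '[{"jaw":255,"x":0,"y":0,"z":-0.1,"ax":0.015,"ay":-0.02,"az":0},{"jaw":255,"x":0,"y":0,"z":-0.06,"ax":0,"ay":0,"az":0}]'; python3 st.py 481.4 245.4 110 -78.2
```

```text
time_s: 20.23
tcp_pos: [0.4818, 0.2456, 0.1201]
ee_rot: [[0.979, 0.205, 0.002], [0.205, -0.979, 0.001], [0.002, -0.001, -1.0]]
wrist_force: [-0.8, -0.6, -2.5]
gripper_width: 0.685
t 20.23 tcp [481.8 245.6 120.1] psi -78.14 zaxis [ 0.0018  0.001  -1.    ] F [-0.8 -0.6 -2.5] M [-0.03  0.02  0.02] w 0.685 j [ 44.2  19.5 -19.6   0.  -50.7  57.6]
units xyz [-0.006 -0.003 -0.168] az -0.006 ax,ay tilt [-0.006  0.01 ]
```

```bash
python3 -m inch '[{"jaw":255,"x":-0.005,"y":0,"z":-0.06,"ax":-0.005,"ay":0.01,"az":0},{"jaw":255,"x":0,"y":0,"z":-0.04,"ax":0,"ay":0,"az":0}]'; python3 st.py 481.4 245.4 110 -78.2
```

```text
time_s: 20.48
tcp_pos: [0.4816, 0.2457, 0.114]
ee_rot: [[0.979, 0.206, 0.001], [0.206, -0.979, 0.001], [0.001, -0.0, -1.0]]
wrist_force: [0.3, 0.2, -1.7]
gripper_width: 0.69
t 20.48 tcp [481.6 245.7 114. ] psi -78.14 zaxis [ 5.e-04  5.e-04 -1.e+00] F [ 0.3  0.2 -1.7] M [-0.06  0.01 -0.  ] w 0.69 j [ 44.2  20.  -20.   -0.  -50.   57.6]
units xyz [-0.004 -0.005 -0.067] az -0.006 ax,ay tilt [-0.003  0.003]
```

```bash
python3 -m inch '[{"jaw":255,"x":0,"y":0,"z":-0.08,"ax":0,"ay":0,"az":0},{"jaw":255,"x":0,"y":0,"z":-0.08,"ax":0,"ay":0,"az":0},{"jaw":255,"x":0,"y":0,"z":-0.06,"ax":0,"ay":0,"az":0}]'; python3 st.py 481.6 245.6 75 -78.2
```

```text
time_s: 20.85
tcp_pos: [0.4818, 0.2459, 0.1001]
ee_rot: [[0.979, 0.206, 0.001], [0.206, -0.979, 0.001], [0.001, -0.001, -1.0]]
wrist_force: [0.5, 1.4, -2.3]
gripper_width: 0.689
t 20.85 tcp [481.8 245.9 100.1] psi -78.14 zaxis [ 0.001  0.001 -1.   ] F [ 0.5  1.4 -2.3] M [-0.04 -0.    0.01] w 0.689 j [ 44.2  21.  -20.9   0.  -48.1  57.6]
units xyz [-0.003 -0.004 -0.419] az -0.006 ax,ay tilt [-0.006  0.006]
```

```bash
python3 -m inch '[{"jaw":255,"x":-0.005,"y":-0.005,"z":-0.08,"ax":-0.005,"ay":0.005,"az":0},{"jaw":255,"x":0,"y":0,"z":-0.08,"ax":0,"ay":0,"az":0},{"jaw":255,"x":0,"y":0,"z":-0.08,"ax":0,"ay":0,"az":0}]'; python3 st.py 481.6 245.6 75 -78.2
```

```text
time_s: 21.22
tcp_pos: [0.4815, 0.2456, 0.0847]
ee_rot: [[0.979, 0.206, 0.0], [0.206, -0.979, 0.0], [0.0, -0.0, -1.0]]
wrist_force: [-0.1, -0.4, -1.6]
gripper_width: 0.687
t 21.23 tcp [481.5 245.6  84.7] psi -78.14 zaxis [ 2.e-04  1.e-04 -1.e+00] F [-0.1 -0.4 -1.6] M [-0.06 -0.04 -0.  ] w 0.687 j [ 44.2  22.1 -21.8   0.  -46.   57.6]
units xyz [ 0.001  0.    -0.162] az -0.006 ax,ay tilt [-0.     0.001]
```

```bash
python3 -m inch '[{"jaw":255,"x":0,"y":0,"z":-0.08,"ax":0,"ay":0,"az":0},{"jaw":255,"x":0,"y":0,"z":-0.05,"ax":0,"ay":0,"az":0},{"jaw":255,"x":0,"y":0,"z":0,"ax":0,"ay":0,"az":0}]'; python3 st.py 481.6 245.6 73.3 -78.2
```

```text
time_s: 21.6
tcp_pos: [0.4813, 0.2454, 0.0758]
ee_rot: [[0.979, 0.206, -0.001], [0.206, -0.979, -0.001], [-0.001, 0.001, -1.0]]
wrist_force: [-1.1, -0.2, -2.6]
gripper_width: 0.686
t 21.6 tcp [481.3 245.4  75.8] psi -78.13 zaxis [-6.e-04 -7.e-04 -1.e+00] F [-1.1 -0.2 -2.6] M [-0.05 -0.05  0.  ] w 0.686 j [ 44.2  22.8 -22.4   0.  -44.9  57.6]
units xyz [ 0.004  0.003 -0.042] az -0.007 ax,ay tilt [ 0.004 -0.003]
```

```bash
python3 -m inch '[{"jaw":255,"x":0,"y":0,"z":-0.03,"ax":0,"ay":0,"az":0},{"jaw":255,"x":0,"y":0,"z":-0.025,"ax":0,"ay":0,"az":0}]'; python3 st.py 481.6 245.6 73.3 -78.2
```

```text
time_s: 21.85
tcp_pos: [0.4818, 0.2456, 0.0733]
ee_rot: [[0.979, 0.206, 0.0], [0.206, -0.979, -0.0], [0.0, 0.0, -1.0]]
wrist_force: [-3.1, -0.9, 6.8]
gripper_width: 0.686
t 21.85 tcp [481.8 245.6  73.3] psi -78.1 zaxis [ 4.e-04 -4.e-04 -1.e+00] F [-3.1 -0.9  6.8] M [-0.19  0.83  0.08] w 0.686 j [ 44.2  23.  -22.5   0.  -44.5  57.6]
units xyz [-0.003 -0.     0.001] az -0.01 ax,ay tilt [0.002 0.002]
```

```bash
python3 -m inch '[{"jaw":60,"x":0,"y":0,"z":0,"ax":0,"ay":0,"az":0},{"jaw":20,"x":0,"y":0,"z":0,"ax":0,"ay":0,"az":0},{"jaw":0,"x":0,"y":0,"z":0,"ax":0,"ay":0,"az":0},{"jaw":0,"x":0,"y":0,"z":0,"ax":0,"ay":0,"az":0}]'; python3 st.py 481.6 245.6 73.3 -78.2
```

```text
time_s: 22.35
tcp_pos: [0.4828, 0.2464, 0.0743]
ee_rot: [[0.978, 0.207, 0.003], [0.207, -0.978, 0.002], [0.003, -0.001, -1.0]]
wrist_force: [0.3, 0.2, -0.2]
gripper_width: 0.974
t 22.35 tcp [482.8 246.4  74.3] psi -78.08 zaxis [ 0.0032  0.0017 -1.    ] F [ 0.3  0.2 -0.2] M [-0.08  0.02 -0.03] w 0.974 j [ 44.2  22.9 -22.4   0.1 -44.4  57.6]
units xyz [-0.02  -0.013 -0.017] az -0.012 ax,ay tilt [-0.01   0.018]
```

```bash
python3 -m inch '[{"jaw":0,"x":-0.01,"y":-0.01,"z":0.1,"ax":-0.01,"ay":0.02,"az":0},{"jaw":0,"x":0,"y":0,"z":0.2,"ax":0,"ay":0,"az":0},{"jaw":0,"x":0,"y":0,"z":0.3,"ax":0,"ay":-0.02,"az":0},{"jaw":0,"x":0,"y":0,"z":0.3,"ax":0,"ay":-0.02,"az":0}]'; python3 st.py 481.6 245.6 250 -78.2
```

```text
time_s: 22.85
tcp_pos: [0.4819, 0.2454, 0.1306]
ee_rot: [[0.978, 0.207, 0.005], [0.207, -0.978, -0.002], [0.005, 0.003, -1.0]]
wrist_force: [1.4, 0.1, 0.5]
gripper_width: 1.001
t 22.85 tcp [481.9 245.4 130.6] psi -78.08 zaxis [ 0.0054 -0.0016 -1.    ] F [1.4 0.1 0.5] M [-0.01 -0.06  0.09] w 1.001 j [ 44.3  18.8 -19.1   0.4 -51.9  57.4]
units xyz [-0.005  0.004  1.989] az -0.012 ax,ay tilt [0.009 0.031]
```

```bash
python3 -m inch '[{"jaw":0,"x":0,"y":0,"z":0.5,"ax":0,"ay":0.03,"az":0},{"jaw":0,"x":0,"y":0,"z":0.8,"ax":0,"ay":0,"az":0},{"jaw":0,"x":0,"y":0,"z":0.8,"ax":0,"ay":0,"az":0},{"jaw":0,"x":0,"y":-0.8,"z":0,"ax":0,"ay":0,"az":0},{"jaw":0,"x":0,"y":-0.9,"z":0,"ax":0,"ay":0,"az":0},{"jaw":0,"x":0,"y":-0.9,"z":0,"ax":0,"ay":0,"az":0},{"jaw":0,"x":0,"y":-0.9,"z":0,"ax":0,"ay":0,"az":0},{"jaw":0,"x":0,"y":-0.9,"z":0,"ax":0,"ay":0,"az":0},{"jaw":0,"x":0,"y":-0.9,"z":0,"ax":0,"ay":0,"az":0},{"jaw":0,"x":0,"y":-0.9,"z":0,"ax":0,"ay":0,"az":0},{"jaw":0,"x":0,"y":0,"z":0,"ax":0,"ay":0,"az":0},{"jaw":0,"x":0,"y":0,"z":0,"ax":0,"ay":0,"az":0}]'; python3 st.py
python3 - <<'E'
from h import *
S=capture('scene')[:,:,::-1];T=capture('top')[:,:,::-1];cv2.imwrite('pics/sceneF.png',S);cv2.imwrite('pics/topF.png',T)
z=lambda i,x,y,w,h,k:cv2.resize(i[y:y+h,x:x+w],None,fx=k,fy=k,interpolation=cv2.INTER_CUBIC)
cv2.imwrite("pics/zF.png",np.hstack([z(S,355,170,90,110,4),z(T,200,160,110,110,4)]))
a=cv2.imread('pics/top0.png');b=cv2.imread('pics/scene0.png')
for n,i,j in(('top',a,T),('scene',b,S)):
    d=cv2.absdiff(i,j).max(2)
    for nm,X in dict(tin=(.633,-.29),spool=(.6,.26),flask=(.49,.4)).items(): pass
E
```

```text
time_s: 24.35
tcp_pos: [0.4805, -0.1375, 0.276]
ee_rot: [[0.978, 0.209, 0.021], [0.209, -0.978, 0.006], [0.022, -0.001, -1.0]]
wrist_force: [0.7, 0.4, 0.3]
gripper_width: 0.997
t 24.35 tcp [ 480.5 -137.5  276. ] psi -77.91 zaxis [ 0.0214  0.0055 -0.9998] F [0.7 0.4 0.3] M [-0.06  0.06 -0.03] w 0.997 j [  2.5   7.  -12.1  -0.3 -69.6  99.7]
```

View pics/zF.png

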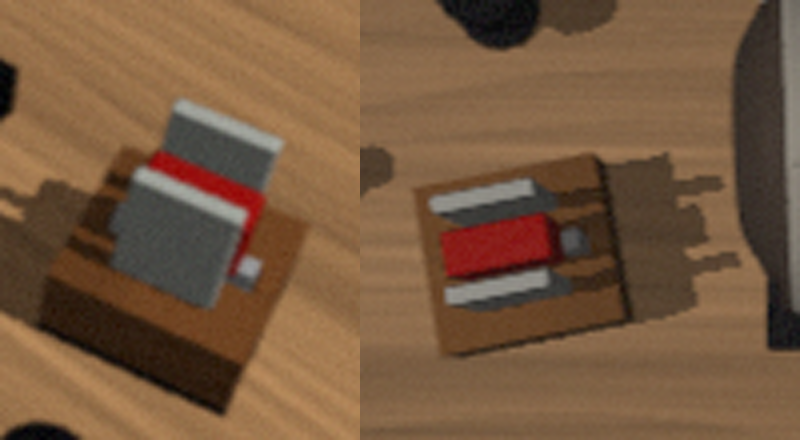

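View pics/sceneF.png

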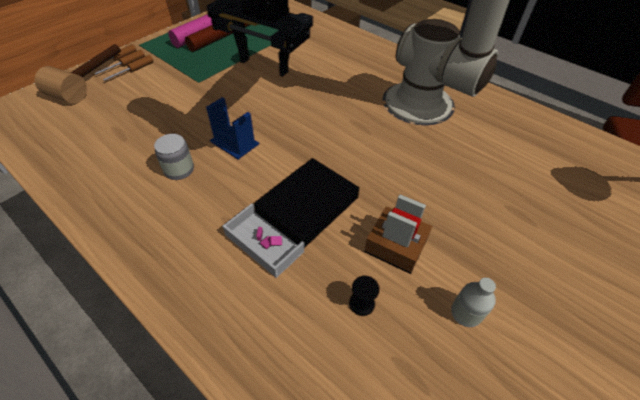

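The final picture shows the scraper between the guards at (407,218), its handle below their tops. The chips are in the trough near (268,240), and the tin (174,157), spool (364,294) and flask (475,302) are where they started. Handing in.

```bash
python3 -c "
from station import *
print(finish_job())"
```

```text
the job is handed in; nothing more can be done
None
```

The job is done and handed in at about 24.5 s of the 72 s allowed. `finish_job` gave no verdict.

- **Sweep:** I took the scraper out of the cradle across its handle. One pass with the blade about 1 mm above the slab pushed all three chips into the trough. The gripper and arm stayed clear of the chips.
- **Standing down:** I stood the scraper on the cleared slab, pressing with about 12 N at contact, and took it again by the ends of its handle.
- **Slotting:** I lowered it into the holder in small steps. It met the slot floor at TCP height 73.3 mm, which is exactly the expected "fully home" height, with about 7 N. Only then did I open the jaws, and I withdrew straight up.

**Last checks:** the final pictures show the scraper upright between the guards and the chips in the trough. By eye, the tin, flask and spool are where they started. The arm is clear of everything.

**Disagreement:** the two cameras differed by up to about 3 mm. I averaged them and checked against the gripper's own position. The blade then entered the slot with no noticeable side force.

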